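# Feed a bar blank into the bench shear with the push stick

### The arm

A 6-joint arm with a two-finger parallel gripper is mounted at the origin on the work surface. World frame = base frame: x ahead of the robot, y to its left, z up, the work surface at z = 0. Lengths are in m, angles in rad, forces in N, time in s.
With the tool pointing down it reaches from about 0.275 to 0.825 m from the base axis. Payload 4.9 kg.
Tool frame: the origin (TCP) lies midway between the tips of the shut fingers; the grasp point (between the pads) lies 19 mm behind it (bot.pinch_z is the distance from the TCP to the grasp point, in m); z points along the fingers, x is the direction in which the jaws open and shut, and the axes are right-handed (so a half turn about z gives the same grasp; the last joint's range is limited). The gripper opens to 85 mm and grips with 20 to 120 N. Pads are 22 mm wide; open, the fingers measure 114 mm over their backs; the gripper's body (76 mm by 85 mm) begins 54 mm behind the grasp point. The pads swing forward as they close: fully open they stand 13 mm farther back than shut.
Start: joints at [-1.481, 0.326, -0.193, 1.052, 0, 1.437], TCP at [0.122, -0.536, 0.231] pointing down, gripper open.
Joint ranges: [-2.65, 2.65], [-0.97, 1.79], [-1.3, 1.35], [-1.93, 2.1], [-1.47, 1.37], [-3.14, 3.14]. Speed limits (rad/s): [2.57, 2.57, 3.14, 3.14, 3.14, 3.14].

### API

Orientations are given as a unit quaternion [w, x, y, z].
In Python, from plant import bot gives the robot as it stands.
- The arm moves only by the tool apply_moves, never from a script. Its argument "deltas" is a list of rows, each an object of numbers: "dx", "dy", "dz": the shift along the tool's x, y, z in m; "ax", "ay", "az": the turn, a rotation vector about the tool's x, y, z in degrees; "gripper": the gripper command: -1 is fully open, 1 is shut, values between are in proportion. A call has 1 to 20 rows; each row is the pose to reach, as a shift and turn from the pose measured when the call began, along the tool's axes at that moment; what a row does not reach only later rows make up. A row lasts 1/10 s, in which the tool goes at most 50 mm and 8.59 degrees, less where a joint would pass 70% of its speed; a pose out of reach is approached as far as the arm can. A call with a gripper value outside its range is refused whole. The fingers move at their own pace and stop on an object; "grip_force" is the grip in N (left out, the last holds). Time passes only in rows, so rows that repeat a pose let the fingers close. It gives the time, the measured TCP pose, the force and the opening at its end, in the units of the state.
- bot.get_state(): the state, without advancing time (a new reading comes with each control period).
- bot.get_image(name): name is "scene" or "top" or "wrist"; returns a dict with "pixels" (400x640x3 uint8, red, green, blue), "fov_y" (degrees; the focal length in pixels is half the picture's height over the tangent of half this angle, whatever the lens; pixels are square), "cx", "cy" (the principal point, pixels), "view" (4x4, takes a point from world to camera coordinates). Camera axes: x right, y up, looking along -z (the intrinsics and any distortion apply to the point x, -y, -z); pixel columns grow to the right and rows downward; lengths in m; the calibration is good to about 2 mm. A picture is of the moment at which its call begins. There is no depth.
- bot.sign_off(): hands the job in, once; it reports no verdict.
The state is a dict: "time": time; "joint_positions": joint angles; "qvel": joint speeds; "joint_torque": joint torques, N m; "tcp_pos": TCP position; "tcp_rot": TCP orientation; "wrist_force": force on the tool from outside, world axes, zero at the start; "ft_torque": the same for the moment, N m; "width": finger opening in m.
Only numpy, scipy, OpenCV 4.12 (cv2) and the standard library are available. Lean on these libraries where they do the work, as an engineer would, in place of code of your own. Each camera call takes 0.05 s, during which the arm holds its last target.

### The job

Use the wooden push stick to push the steel bar blank along the feed channel of the bench shear, in through the low guarded mouth, all the way until its front end rests against the end stop on the far side. Keep the gripper off the blank. Then put the stick back down flat on the bench, and leave everything else where it is.

Things in the scene. Friction and masses are not known exactly. Their poses are not given: they have to be found in the camera images.
- shear: Bench shear, fixed, grey on a dark steel bed. Origin on the bench top under the middle of the mouth (guard's entrance face); x = feed direction, y to its left, z up. Bed x = -245 to 155 mm, 84 mm wide, top 20 mm above the bench. In-feed channel between two 8 mm rails, x = -240 to 0, 42 mm wide inside, rail tops 72 mm above the bench, rear end open.
- mouth (a point): Middle of the lower edge of the guard's entrance, on the bed, 20 mm above the bench; axes as shear. The guard is a block 60 mm long (x = 0 to 60), 90 mm wide, 115 mm high with its bolts; a straight opening 42 mm wide and 45 mm high above the bed runs right through it.
- stop (a point): Middle of the face of the end stop (steel block 40 mm high) at x = 110 mm of shear, 31 mm above the bench, beyond the guard and a short open out-feed with rails 14 mm high, 42 mm apart. Axes as shear.
- blank_mid (a point): Centre of the blank, a plain steel flat bar 90 x 30 x 22 mm (length, width, height), 0.3 to 0.65 kg, lying loose on the bed in the in-feed channel; x along it, towards the stop. It is home when this point is at x = 65 mm of shear; its back end is then 20 mm inside the mouth.
- blank_back (a point): Middle of the blank's back end face (the one to push on), 45 mm behind its centre, half-way up; axes as blank_mid.
- stick_grip (a point): Grip point in the push stick's handle, 15 mm above its underside. Straight wooden bar 250 mm long, 20 mm wide, 90 g, flat on the bench: rear 100 mm is the handle, 30 mm high, front 150 mm a blade 12 mm high, square end. x towards the tip, z up. Rear end 75 mm behind this point, handle to 25 mm ahead, tip 175 mm ahead; balances 20 mm ahead.
- stick_tip (a point): Middle of the square front end of the push stick, 6 mm above its underside; axes as stick_grip.
- hammer: Bystander: hammer with a wooden handle, 240 mm long, lying on the bench; origin under it, x along the handle towards the head. It and the stick may have swapped places.
- socket: Bystander: steel wrench socket, 28 mm diameter, 38 mm high, upright; origin at the centre of its underside.
- seal: Bystander: black rubber shaft seal ring, 68 mm diameter, 16 mm high; origin at the centre of its underside.
- gear: Bystander: steel gear wheel with hub, 86 mm diameter, 30 mm high; origin at the centre of its underside.
- oil: Bystander: grey oil bottle, 60 mm diameter, 160 mm high; origin at the centre of its underside.
- jar: Bystander: glass jar, 60 mm diameter, 70 mm high; origin at the centre of its underside.
- screwdriver: Bystander: black-handled screwdriver lying on the bench; origin under it, x along it towards the tip.
Mind the look-alikes: they are no part of the job. Of the things shaped like the part that bears blank_mid, the bare steel one is meant.

How it is judged:
By the outcome, as a careful person would: the job done as asked, in the order asked, and still so for the second after the job is handed in, with the robot touching nothing.
It also fails if it takes over 59 s, if anything falls off the work surface, if the arm or the gripper's body presses on something with over 40 N, if the wrist force passes 120 N, or if a joint passes its speed limit or range.

## Working session

There is one attempt and no reset: what is moved stays moved. The work goes in short steps, Python scripts to look and compute and a tool call to move; the robot and the scene stay as the last step left them, time stands still between calls to the robot, and variables do not carry over. Pictures are saved under pics/ and viewed, and the job is handed in when it is done.

Besides the shell and the picture viewer there is one more tool, called after "Emit:" as a command line: name --argument value ..., lists and objects as JSON in quotes. apply_moves: Moves the arm, as the interface text tells. Its arguments: {"type":"object","properties":{"deltas":{"type":"array","items":{"type":"object","properties":{"dx":{"type":"number"},"dy":{"type":"number"},"dz":{"type":"number"},"ax":{"type":"number"},"ay":{"type":"number"},"az":{"type":"number"},"gripper":{"type":"number"}}}},"grip_force":{"type":"number"}},"required":["deltas"]}

```bash
ls; mkdir -p pics; cat > h.py <<'E'
import numpy as np, cv2
from plant import bot
def grab(n,fn):
    d=bot.get_image(n); cv2.imwrite('pics/'+fn+'.png',d['pixels'][:,:,::-1]); 
    np.savez('pics/'+fn+'.npz',**{k:np.array(v) for k,v in d.items()}); return d
E
python3 - <<'E'
from h import *
for n in ['scene','top','wrist']:
    d=grab(n,n+'0'); print(n,{k:v for k,v in d.items() if k!='pixels'})
print(bot.get_state())
E
```

```text
pics
scene {'fov_y': 49.54988311677269, 'cx': 317.00707944602505, 'cy': 204.3441704130986, 'view': array([[ 0.67114073,  0.74116777, -0.01550672, -0.38188645],
       [-0.47249763,  0.44378606,  0.76144594,  0.22832931],
       [ 0.57124086, -0.5037105 ,  0.64804291, -1.57040462],
       [ 0.        ,  0.        ,  0.        ,  1.        ]])}
top {'fov_y': 44.48083704680156, 'cx': 319.10939395772607, 'cy': 189.76278745297577, 'view': array([[-0.01284127, -0.99990989,  0.00391248, -0.00831352],
       [ 0.98711556, -0.01205265,  0.15955439, -0.57728113],
       [-0.15949285,  0.00591095,  0.98718139, -1.36160308],
       [ 0.        ,  0.        ,  0.        ,  1.        ]])}
wrist {'fov_y': 67.31358260294309, 'cx': 329.65870577376336, 'cy': 195.91706670573933, 'view': array([[ 2.21957567e-01, -9.75056123e-01, -6.28591999e-04,
        -5.49251954e-01],
       [ 9.23787204e-01,  2.10493135e-01, -3.19859096e-01,
         4.07430312e-02],
       [ 3.12012885e-01,  7.04144614e-02,  9.47464914e-01,
        -3.78988882e-01],
       [ 0.00000000e+00,  0.00000000e+00,  0.00000000e+00,
         1.00000000e+00]])}
{'time': 0.15, 'joint_positions': array([-1.48121208e+00,  3.26766415e-01, -1.93337701e-01,  1.05198311e+00,
       -7.65909048e-06,  1.43658075e+00]), 'qvel': array([ 0.00128245, -0.00161552,  0.00217888, -0.00109214, -0.00112391,
        0.00100593]), 'joint_torque': array([-1.20840818e-03, -4.43706679e+01,  2.62664402e+01,  1.04907219e-02,
       -8.15235103e-05, -5.98696666e-07]), 'tcp_pos': array([ 0.12202705, -0.53585577,  0.23069189]), 'tcp_rot': array([-4.63823606e-04,  7.81644349e-01, -6.23724054e-01, -4.48870001e-04]), 'wrist_force': array([-0.29479985, -0.11112824,  0.23369864]), 'ft_torque': array([ 0.01014886, -0.00370378,  0.02968534]), 'width': 0.08506266442492229}
```

View pics/scene0.png

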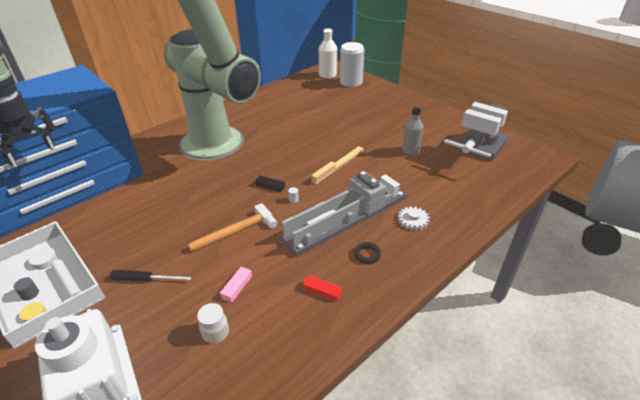

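View pics/top0.png

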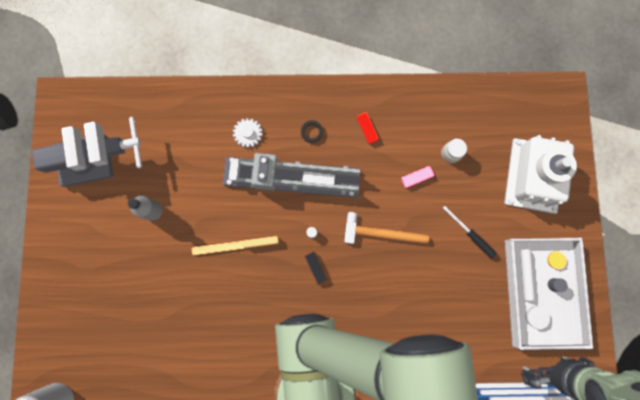

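View pics/wrist0.png

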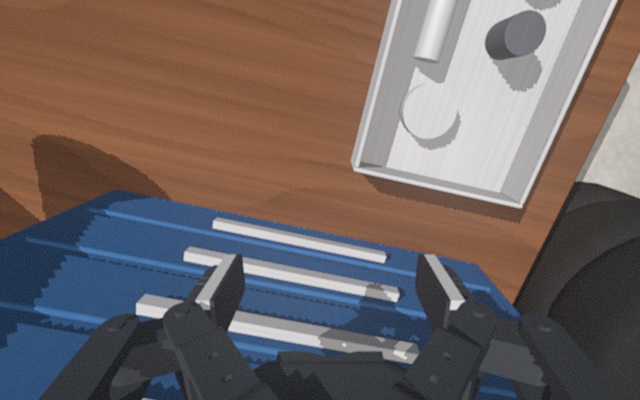

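```bash
cat >> h.py <<'E'
class Cam:
    def __init__(s,fn):
        d=np.load('pics/'+fn+'.npz'); s.im=d['pixels'][:,:,::-1].copy(); s.V=d['view']; s.cx=float(d['cx']); s.cy=float(d['cy'])
        s.f=s.im.shape[0]/2/np.tan(np.radians(float(d['fov_y']))/2)
    def proj(s,p):
        p=np.atleast_2d(p); c=p@s.V[:3,:3].T+s.V[:3,3]
        return np.c_[s.cx+s.f*c[:,0]/-c[:,2], s.cy-s.f*c[:,1]/-c[:,2]]
    def ray(s,u,v):
        R=s.V[:3,:3]; o=-R.T@s.V[:3,3]; return o,R.T@np.array([(u-s.cx)/s.f,-(v-s.cy)/s.f,-1.])
    def atz(s,u,v,z):
        o,d=s.ray(u,v); return o+d*(z-o[2])/d[2]
def tri(obs):
    A=np.zeros((3,3));b=np.zeros(3);L=[]
    for c,u,v in obs:
        o,d=c.ray(u,v); d=d/np.linalg.norm(d); P=np.eye(3)-np.outer(d,d); A+=P;b+=P@o; L.append((o,d))
    x=np.linalg.solve(A,b); return x,[float(np.linalg.norm((np.eye(3)-np.outer(d,d))@(x-o)))for o,d in L]
def crop(fn,u0,v0,u1,v1,k,out):
    im=cv2.imread('pics/'+fn+'.png')[v0:v1,u0:u1]; cv2.imwrite('pics/'+out+'.png',cv2.resize(im,None,fx=k,fy=k,interpolation=cv2.INTER_CUBIC))
E
python3 - <<'E'
from h import *
crop('scene0',270,130,430,250,5,'c1'); crop('top0',180,110,380,260,4,'c2')
t=Cam('top0')
for n,u,v,z in [('stickL',192,250,.01),('stickR',278,239,.02),('mouth',274,174,.02),('blankR',335,181,.042),('blankL',302,179,.042),('rearbed',360,185,.02),('socket',312,233,.038)]: print(n,t.atz(u,v,z).round(3))
E
```

```text
stickL [0.411 0.354 0.01 ]
stickR [0.439 0.105 0.02 ]
mouth [0.63  0.117 0.02 ]
blankR [ 0.603 -0.062  0.042]
blankL [0.61  0.034 0.042]
rearbed [ 0.594 -0.136  0.02 ]
socket [0.454 0.006 0.038]
```

View pics/c1.png

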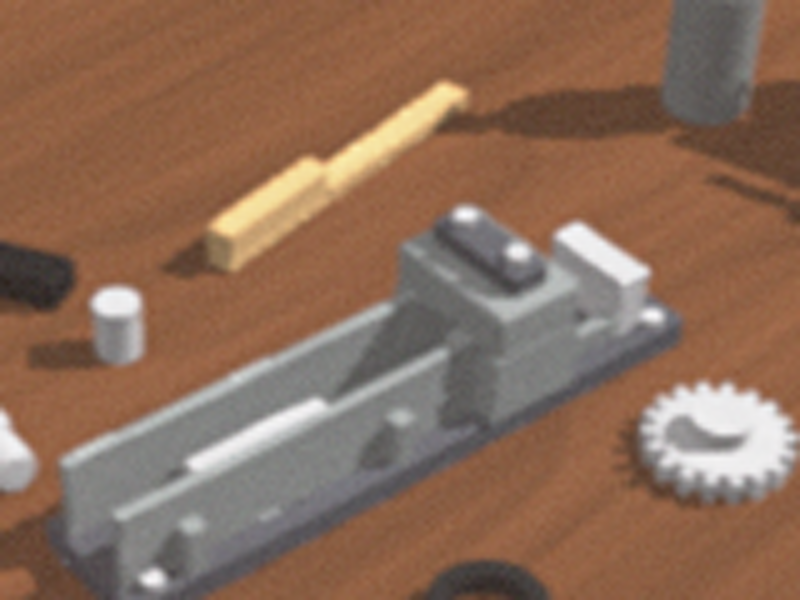

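View pics/c2.png

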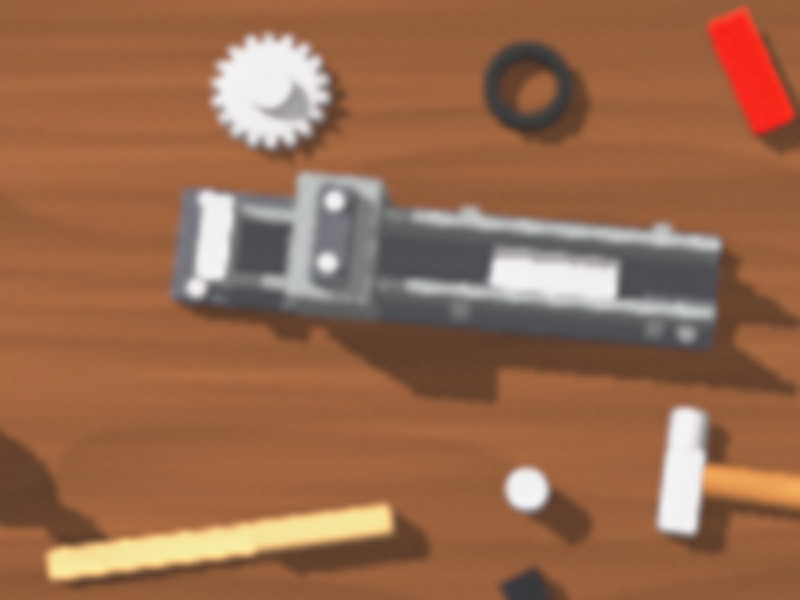

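Candidates shaped like the blank in the top view are red (368,128), pink (417,177), black (317,268), and the bare steel bar in the channel (318,180). The steel bar is the one meant: it's unpainted and lies in the in-feed. The yellow stick runs from the handle end at (278,239) to the tip at (192,250). The hammer is the orange-handled object at (390,234).

I'll go over the stick with the wrist camera.

```bash
cat >> h.py <<'E'
from scipy.spatial.transform import Rotation as Ro
def cur():
    s=bot.get_state(); q=s['tcp_rot']; return s,np.array(s['tcp_pos']),Ro.from_quat([q[1],q[2],q[3],q[0]])
def toolR(head,pitch=0):
    # stick-heading 'head' deg (stick x dir in world); tool y=-stick x, tool z down; pitch>0 tip down
    h=np.radians(head); p=np.radians(pitch)
    sx=np.array([np.cos(h)*np.cos(p),np.sin(h)*np.cos(p),-np.sin(p)])
    jx=np.array([np.sin(h),-np.cos(h),0]); y=-sx; z=np.cross(jx,y)
    return Ro.from_matrix(np.c_[jx,y,z])
def delta(p,R):
    s,p0,R0=cur(); d=R0.inv().apply(np.array(p)-p0); r=(R0.inv()*R).as_rotvec(degrees=True)
    print('d',d.round(4),'a',r.round(2),'t',s['time'])
E
python3 - <<'E'
from h import *
print([x for x in dir(bot) if x[0]!='_'])
delta([.43,.13,.23],toolR(96.4))
E
```

```text
['Unreachable', 'get_image', 'get_state', 'pinch_z', 'sign_off']
d [-0.5809 -0.4481  0.0015] a [-6.000e-02  5.000e-02 -8.358e+01] t 0.15
```

Emit:
apply_moves --deltas '[{"dx": -0.581, "dy": -0.448, "dz": 0, "az": -83.6, "gripper": -1}, {"dx": -0.581, "dy": -0.448, "dz": 0, "az": -83.6, "gripper": -1}, {"dx": -0.581, "dy": -0.448, "dz": 0, "az": -83.6, "gripper": -1}, {"dx": -0.581, "dy": -0.448, "dz": 0, "az": -83.6, "gripper": -1}, {"dx": -0.581, "dy": -0.448, "dz": 0, "az": -83.6, "gripper": -1}, {"dx": -0.581, "dy": -0.448, "dz": 0, "az": -83.6, "gripper": -1}, {"dx": -0.581, "dy": -0.448, "dz": 0, "az": -83.6, "gripper": -1}, {"dx": -0.581, "dy": -0.448, "dz": 0, "az": -83.6, "gripper": -1}, {"dx": -0.581, "dy": -0.448, "dz": 0, "az": -83.6, "gripper": -1}, {"dx": -0.581, "dy": -0.448, "dz": 0, "az": -83.6, "gripper": -1}, {"dx": -0.581, "dy": -0.448, "dz": 0, "az": -83.6, "gripper": -1}, {"dx": -0.581, "dy": -0.448, "dz": 0, "az": -83.6, "gripper": -1}, {"dx": -0.581, "dy": -0.448, "dz": 0, "az": -83.6, "gripper": -1}, {"dx": -0.581, "dy": -0.448, "dz": 0, "az": -83.6, "gripper": -1}, {"dx": -0.581, "dy": -0.448, "dz": 0, "az": -83.6, "gripper": -1}, {"dx": -0.581, "dy": -0.448, "dz": 0, "az": -83.6, "gripper": -1}, {"dx": -0.581, "dy": -0.448, "dz": 0, "az": -83.6, "gripper": -1}, {"dx": -0.581, "dy": -0.448, "dz": 0, "az": -83.6, "gripper": -1}, {"dx": -0.581, "dy": -0.448, "dz": 0, "az": -83.6, "gripper": -1}, {"dx": -0.581, "dy": -0.448, "dz": 0, "az": -83.6, "gripper": -1}]'

```text
$.deltas[0]: bad value
```

```bash
python3 - <<'E'
from h import *
grab('wrist','w1'); grab('top','t1'); s=cur(); print(s[0]); 
E
```

```text
{'time': 0.25, 'joint_positions': array([-1.48121811e+00,  3.26581861e-01, -1.93022550e-01,  1.05200487e+00,
        6.86215923e-06,  1.43660329e+00]), 'qvel': array([ 0.0004546 , -0.00182086,  0.00191535,  0.00031339,  0.00136099,
       -0.00121056]), 'joint_torque': array([ 6.92746999e-04, -4.43049967e+01,  2.62320042e+01,  1.05801708e-02,
       -1.25284105e-04,  1.10443025e-06]), 'tcp_pos': array([ 0.12204436, -0.5360358 ,  0.23091212]), 'tcp_rot': array([-2.96133651e-04,  7.81635534e-01, -6.23735302e-01, -2.78460336e-04]), 'wrist_force': array([-0.41938654, -1.32868006,  0.47098509]), 'ft_torque': array([ 0.01445679, -0.03242043, -0.01975036]), 'width': 0.08527940289902503}
```

View pics/w1.png

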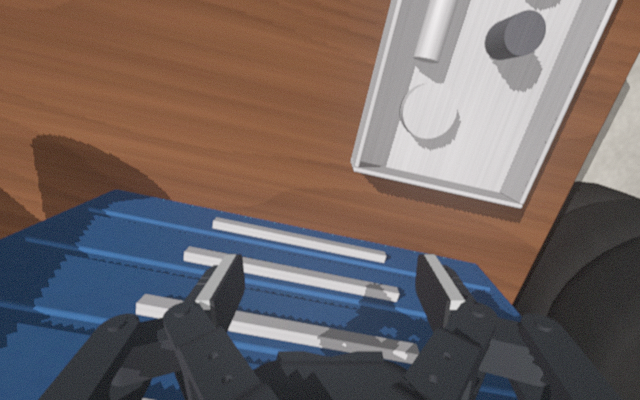

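Emit:
apply_moves --deltas '[{"dx": -0.036, "dy": -0.028, "dz": 0, "ax": 0, "ay": 0, "az": -5.2, "gripper": -1}, {"dx": -0.072, "dy": -0.056, "dz": 0, "ax": 0, "ay": 0, "az": -10.4, "gripper": -1}]'

```text
time: 0.45
tcp_pos: [0.1607, -0.4528, 0.2303]
tcp_rot: [-0.001, 0.835, -0.55, -0.0]
wrist_force: [-0.1, 0.9, -0.2]
width: 0.0851
```

Emit:
apply_moves --deltas '[{"dx": -0.4, "dy": -0.448, "dz": 0, "ax": 0, "ay": 0, "az": -73, "gripper": -1}]'

```text
time: 0.55
tcp_pos: [0.182, -0.4069, 0.2306]
tcp_rot: [-0.001, 0.875, -0.485, -0.0]
wrist_force: [0.4, -1.3, 0.5]
width: 0.0854
```

```bash
python3 - <<'E'
from h import *
delta([.43,.13,.23],toolR(96.4))
E
```

```text
d [-0.3237 -0.495   0.0013] a [-7.000e-02  2.000e-02 -6.437e+01] t 0.55
```

Emit:
apply_moves --deltas '[{"dx": -0.324, "dy": -0.495, "az": -64.4, "gripper": -1}, {"dx": -0.324, "dy": -0.495, "az": -64.4, "gripper": -1}, {"dx": -0.324, "dy": -0.495, "az": -64.4, "gripper": -1}, {"dx": -0.324, "dy": -0.495, "az": -64.4, "gripper": -1}, {"dx": -0.324, "dy": -0.495, "az": -64.4, "gripper": -1}, {"dx": -0.324, "dy": -0.495, "az": -64.4, "gripper": -1}, {"dx": -0.324, "dy": -0.495, "az": -64.4, "gripper": -1}, {"dx": -0.324, "dy": -0.495, "az": -64.4, "gripper": -1}, {"dx": -0.324, "dy": -0.495, "az": -64.4, "gripper": -1}, {"dx": -0.324, "dy": -0.495, "az": -64.4, "gripper": -1}, {"dx": -0.324, "dy": -0.495, "az": -64.4, "gripper": -1}, {"dx": -0.324, "dy": -0.495, "az": -64.4, "gripper": -1}, {"dx": -0.324, "dy": -0.495, "az": -64.4, "gripper": -1}, {"dx": -0.324, "dy": -0.495, "az": -64.4, "gripper": -1}, {"dx": -0.324, "dy": -0.495, "az": -64.4, "gripper": -1}, {"dx": -0.324, "dy": -0.495, "az": -64.4, "gripper": -1}]'

```text
$.deltas[0]: bad value
```

```bash
python3 - <<'E'
from h import *
grab('wrist','w2'); s=cur(); print(s[0]['joint_positions'],s[1])
E
```

```text
[-1.30967515  0.12750229 -0.45604217  0.9961173   0.00384726  1.26308522] [ 0.18384444 -0.39836826  0.22990982]
```

View pics/w2.png

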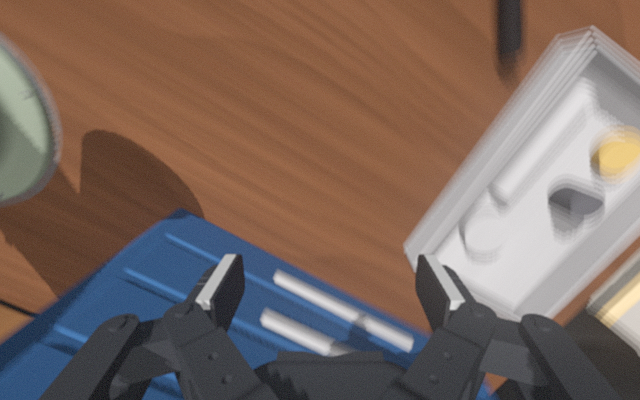

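Emit:
apply_moves --deltas '[{"dx": -0.32, "dy": -0.48, "dz": 0, "ax": 0, "ay": 0, "az": -64.0, "gripper": -1}, {"dx": -0.32, "dy": -0.48, "dz": 0, "ax": 0, "ay": 0, "az": -64.0, "gripper": -1}, {"dx": -0.32, "dy": -0.48, "dz": 0, "ax": 0, "ay": 0, "az": -64.0, "gripper": -1}, {"dx": -0.32, "dy": -0.48, "dz": 0, "ax": 0, "ay": 0, "az": -64.0, "gripper": -1}, {"dx": -0.32, "dy": -0.48, "dz": 0, "ax": 0, "ay": 0, "az": -64.0, "gripper": -1}, {"dx": -0.32, "dy": -0.48, "dz": 0, "ax": 0, "ay": 0, "az": -64.0, "gripper": -1}, {"dx": -0.32, "dy": -0.48, "dz": 0, "ax": 0, "ay": 0, "az": -64.0, "gripper": -1}, {"dx": -0.32, "dy": -0.48, "dz": 0, "ax": 0, "ay": 0, "az": -64.0, "gripper": -1}, {"dx": -0.32, "dy": -0.48, "dz": 0, "ax": 0, "ay": 0, "az": -64.0, "gripper": -1}, {"dx": -0.32, "dy": -0.48, "dz": 0, "ax": 0, "ay": 0, "az": -64.0, "gripper": -1}, {"dx": -0.32, "dy": -0.48, "dz": 0, "ax": 0, "ay": 0, "az": -64.0, "gripper": -1}, {"dx": -0.32, "dy": -0.48, "dz": 0, "ax": 0, "ay": 0, "az": -64.0, "gripper": -1}, {"dx": -0.32, "dy": -0.48, "dz": 0, "ax": 0, "ay": 0, "az": -64.0, "gripper": -1}, {"dx": -0.32, "dy": -0.48, "dz": 0, "ax": 0, "ay": 0, "az": -64.0, "gripper": -1}]'

```text
time: 2.0
tcp_pos: [0.4157, 0.1303, 0.2349]
tcp_rot: [-0.004, 0.998, 0.058, 0.0]
wrist_force: [-0.2, -0.2, -0.1]
width: 0.0855
```

```bash
python3 - <<'E'
from h import *
grab('wrist','w3'); s=cur(); print(s[0]['time'],s[0]['joint_positions'],s[1])
E
```

```text
2.05 [ 0.12601571  0.10798064 -0.46504635  0.99625027  0.00880178  1.58167034] [0.41543472 0.129512   0.23498968]
```

View pics/w3.png

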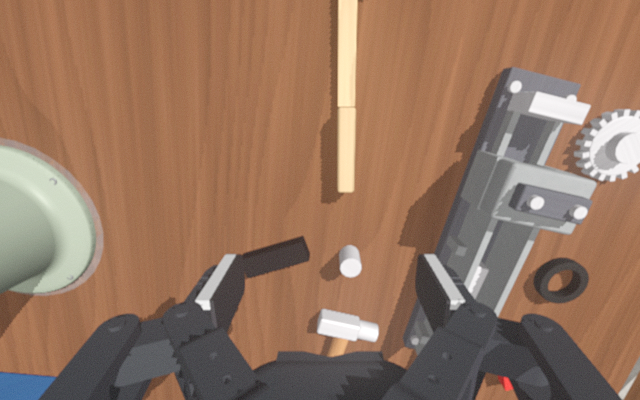

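```bash
python3 - <<'E'
from h import *
crop('w3',300,0,400,200,4,'c3'); crop('top0',185,225,285,260,8,'c4')
E
```

```text
(no output)
```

View pics/c3.png

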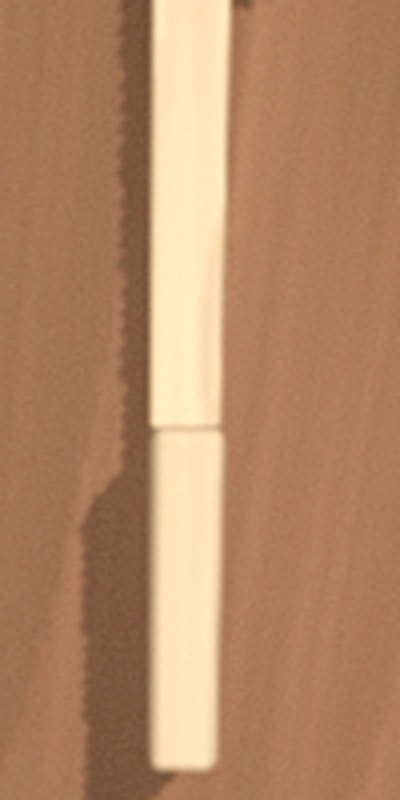

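View pics/c4.png

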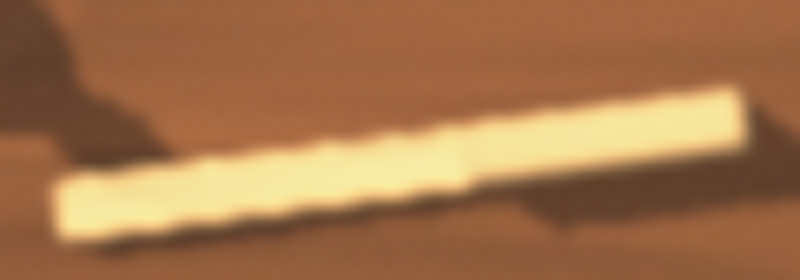

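```bash
python3 - <<'E'
from h import *
w=Cam('w3');t=Cam('top0');s=Cam('scene0')
# scene points: handle rear-top mid, step
for n,o in [('rear',[(w,346,192),(t,277.75,239.75)]),('step',[(w,346.8,107.5),(t,243.75,244.6)])]:
    print(n,tri(o))
    for c,u,v in o: print(c.atz(u,v,.03))
print('tip',t.atz(192.5,251.3,.012))
# scene check: step top near ridge
print(s.proj([[.434,.11,.03],[.424,.20,.03],[.405,.355,.012]]))
E
```

```text
rear (array([0.43764002, 0.10485518, 0.02946747]), [0.001415088488941574, 0.0014150884889416236])
[0.43900505 0.10511548 0.03      ]
[0.43619647 0.1046789  0.03      ]
step (array([0.42535305, 0.20235572, 0.02713184]), [0.0016051949612710433, 0.0016051949612708664])
[0.42679044 0.20250001 0.03      ]
[0.42360283 0.20183859 0.03      ]
tip [0.40712604 0.35220897 0.012     ]
[[313.96129276 174.06368025]
 [332.51609449 161.42826126]
 [360.8701768  145.90486033]]
```

```bash
python3 - <<'E'
from h import *
delta([.429,.179,.11],toolR(97.1))
E
```

```text
d [ 0.019  -0.0465  0.1254] a [-0.5  -0.08 -0.5 ] t 2.05
```

Emit:
apply_moves --deltas '[{"dx": 0.019, "dy": -0.0465, "dz": 0.03, "ax": -0.5, "ay": 0, "az": -0.5, "gripper": -1}, {"dx": 0.019, "dy": -0.0465, "dz": 0.06, "ax": -0.5, "ay": 0, "az": -0.5, "gripper": -1}, {"dx": 0.019, "dy": -0.0465, "dz": 0.1, "ax": -0.5, "ay": 0, "az": -0.5, "gripper": -1}, {"dx": 0.019, "dy": -0.0465, "dz": 0.125, "ax": -0.5, "ay": 0, "az": -0.5, "gripper": -0.5}, {"dx": 0.019, "dy": -0.0465, "dz": 0.125, "ax": -0.5, "ay": 0, "az": -0.5, "gripper": -0.3}, {"dx": 0.019, "dy": -0.0465, "dz": 0.125, "ax": -0.5, "ay": 0, "az": -0.5, "gripper": -0.1}, {"dx": 0.019, "dy": -0.0465, "dz": 0.125, "ax": -0.5, "ay": 0, "az": -0.5, "gripper": -0.1}, {"dx": 0.019, "dy": -0.0465, "dz": 0.125, "ax": -0.5, "ay": 0, "az": -0.5, "gripper": -0.1}]'

```text
time: 2.85
tcp_pos: [0.4304, 0.1789, 0.1121]
tcp_rot: [-0.0, 0.998, 0.062, 0.002]
wrist_force: [-1.0, 0.3, 0.4]
width: 0.0469
```

```bash
python3 - <<'E'
from h import *
grab('wrist','w4'); delta([.429,.179,.004],toolR(97.1)); print(cur()[0]['width'])
E
```

```text
d [-1.600e-03 -1.000e-04  1.079e-01] a [-0.02 -0.24 -0.03] t 2.9
0.046792607235496365
```

View pics/w4.png

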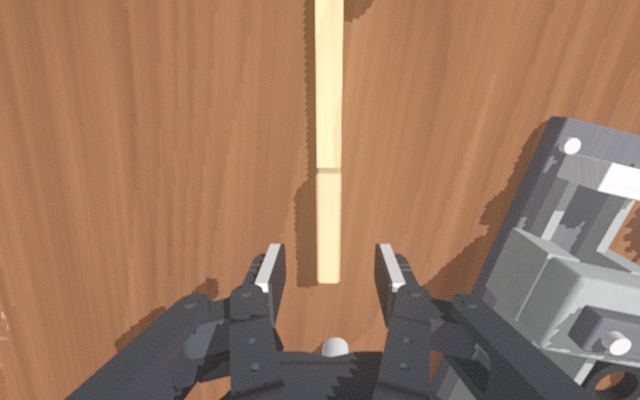

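```bash
python3 - <<'E'
from h import *
w=Cam('w4');a=w.atz(328.5,283,.03);b=w.atz(328.5,170,.03);print(a,b,np.linalg.norm(a-b),np.degrees(np.arctan2(*(b-a)[[1,0]])), a+(b-a)/np.linalg.norm(b-a)*.075)
print(tri([(w,328.5,170),(Cam('w3'),346.8,107.5)]),tri([(w,328.5,283),(Cam('w3'),346,192)]))
delta([.429,.179,.003],toolR(97.1))
E
```

```text
[0.43894997 0.10648048 0.03      ] [0.4266958  0.20652407 0.03      ] 0.10079129235190114 96.98327466804487 [0.4298315  0.18092411 0.03      ]
(array([0.4275443 , 0.20210367, 0.01194703]), [0.00031033352292061814, 0.00031033352292059483]) (array([0.4392928 , 0.10404261, 0.02647469]), [4.361657710317449e-05, 4.361657710305329e-05])
d [-1.600e-03 -1.000e-04  1.089e-01] a [-0.02 -0.24 -0.03] t 2.9
```

Emit:
apply_moves --deltas '[{"dx": -0.001, "dy": -0.001, "dz": 0.04, "ax": 0, "ay": 0, "az": 0, "gripper": -0.1}, {"dx": -0.001, "dy": -0.001, "dz": 0.075, "ax": 0, "ay": 0, "az": 0, "gripper": -0.1}, {"dx": -0.001, "dy": -0.001, "dz": 0.095, "ax": 0, "ay": 0, "az": 0, "gripper": -0.1}, {"dx": -0.001, "dy": -0.001, "dz": 0.105, "ax": 0, "ay": 0, "az": 0, "gripper": -0.1}, {"dx": -0.001, "dy": -0.001, "dz": 0.108, "ax": 0, "ay": 0, "az": 0, "gripper": -0.1}, {"dx": -0.001, "dy": -0.001, "dz": 0.108, "ax": 0, "ay": 0, "az": 0, "gripper": -0.1}, {"dx": -0.001, "dy": -0.001, "dz": 0.108, "ax": 0, "ay": 0, "az": 0, "gripper": -0.1}]'

```text
time: 3.6
tcp_pos: [0.4306, 0.1802, 0.005]
tcp_rot: [-0.001, 0.998, 0.062, 0.003]
wrist_force: [0.2, 0.3, 0.4]
width: 0.0469
```

Emit:
apply_moves --deltas '[{"dx": -0.001, "dy": 0, "dz": 0.003, "ax": 0, "ay": 0, "az": 0, "gripper": 0.2}, {"dx": -0.001, "dy": 0, "dz": 0.003, "ax": 0, "ay": 0, "az": 0, "gripper": 1}, {"dx": -0.001, "dy": 0, "dz": 0.003, "ax": 0, "ay": 0, "az": 0, "gripper": 1}, {"dx": -0.001, "dy": 0, "dz": 0.003, "ax": 0, "ay": 0, "az": 0, "gripper": 1}, {"dx": -0.001, "dy": 0, "dz": 0.003, "ax": 0, "ay": 0, "az": 0, "gripper": 1}, {"dx": -0.001, "dy": 0, "dz": 0.003, "ax": 0, "ay": 0, "az": 0, "gripper": 1}, {"dx": -0.001, "dy": 0, "dz": 0.003, "ax": 0, "ay": 0, "az": 0, "gripper": 1}]' --grip_force 70

```text
time: 4.3
tcp_pos: [0.4302, 0.1803, 0.0027]
tcp_rot: [-0.001, 0.998, 0.062, 0.004]
wrist_force: [-0.6, 0.1, 6.1]
width: 0.0187
```

Emit:
apply_moves --deltas '[{"dx": 0, "dy": 0, "dz": -0.02, "ax": 0, "ay": 0, "az": 0, "gripper": 1}, {"dx": 0, "dy": 0, "dz": -0.06, "ax": 0, "ay": 0, "az": 0, "gripper": 1}, {"dx": 0, "dy": 0, "dz": -0.1, "ax": 0, "ay": 0, "az": 0, "gripper": 1}, {"dx": 0, "dy": 0, "dz": -0.14, "ax": 0, "ay": 0, "az": 0, "gripper": 1}, {"dx": 0, "dy": 0, "dz": -0.18, "ax": 0, "ay": 0, "az": 0, "gripper": 1}, {"dx": 0, "dy": 0, "dz": -0.22, "ax": 0, "ay": 0, "az": 0, "gripper": 1}, {"dx": 0, "dy": 0, "dz": -0.22, "ax": 0, "ay": 0, "az": 0, "gripper": 1}, {"dx": 0, "dy": 0, "dz": -0.22, "ax": 0, "ay": 0, "az": 0, "gripper": 1}]'

```text
time: 5.1
tcp_pos: [0.429, 0.18, 0.2234]
tcp_rot: [-0.001, 0.998, 0.062, 0.005]
wrist_force: [-0.0, -1.4, -1.9]
width: 0.0187
```

```bash
python3 - <<'E'
from h import *
grab('wrist','w5'); grab('scene','s5'); 
crop('top0',215,140,375,205,5,'c6');crop('scene0',270,165,410,255,5,'c7')
E
```

```text
(no output)
```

View pics/w5.png

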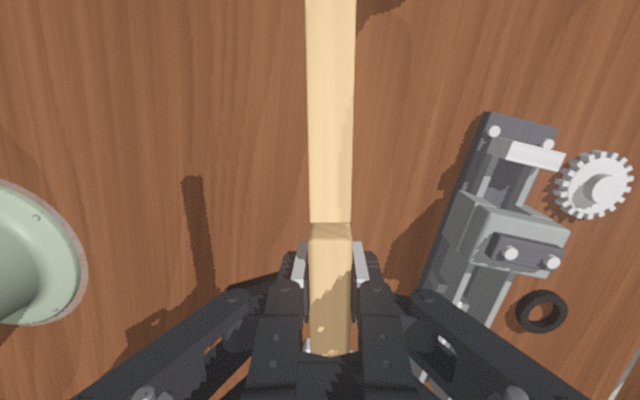

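View pics/c6.png

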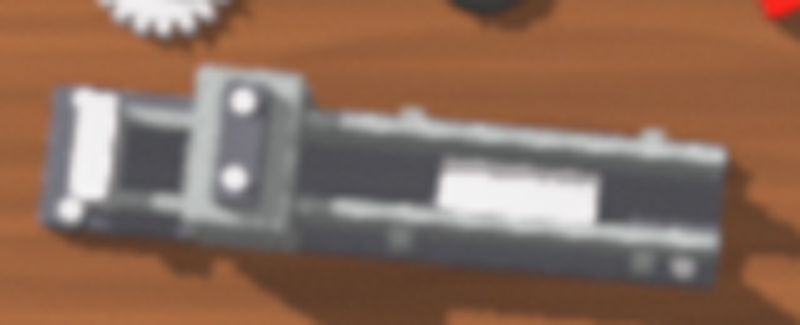

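View pics/c7.png

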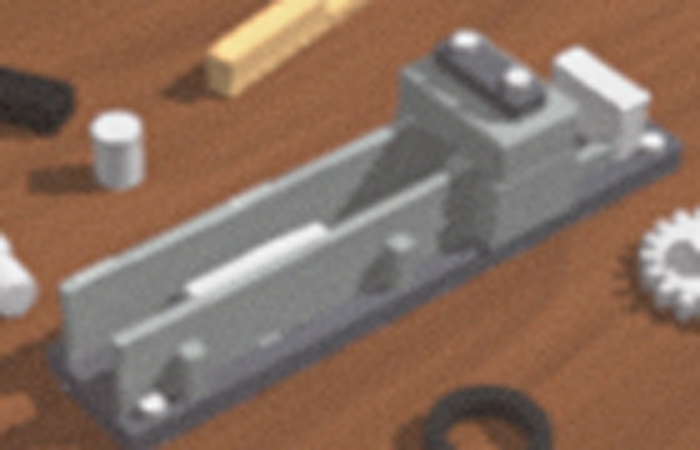

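```bash
cat > fit.py <<'E'
from h import *
from scipy.optimize import least_squares
t=Cam('top0');s=Cam('scene0')
T=[((155,-42,20),58,90),((-245,42,20),713,283),((-240,-29,72),727,147),((-240,-21,72),725,162),((-240,21,72),722,233),((-240,29,72),718,246)]
S=[((-240,29,72),62,287),((-240,-21,72),115,342),((-240,-29,72),133,348),((-245,42,20),48,362),((-245,-42,20),133,438),((155,-42,20),681,150)]
def W(p,P):
    c,n=np.cos(p[2]),np.sin(p[2]); P=np.array(P)/1000.
    return np.c_[p[0]+c*P[:,0]-n*P[:,1],p[1]+n*P[:,0]+c*P[:,1],P[:,2]]
def res(p,which='ts'):
    r=[]
    if 't' in which: r.append(t.proj(W(p,[a[0] for a in T]))-np.array([[a[1]/5+215,a[2]/5+140] for a in T]))
    if 's' in which: r.append(s.proj(W(p,[a[0] for a in S]))-np.array([[a[1]/5+270,a[2]/5+165] for a in S]))
    return np.vstack(r).ravel()
for w in ['t','s','ts']:
    f=least_squares(res,[.63,.11,1.5],args=(w,)); print(w,f.x.round(4),np.degrees(f.x[2]).round(2),f.fun.reshape(-1,2).round(1).tolist())
np.save('shear.npy',f.x)
p=f.x
def toS(P): c,n=np.cos(p[2]),np.sin(p[2]); d=np.array(P)[:2]-p[:2]; return np.array([c*d[0]+n*d[1],-n*d[0]+c*d[1]])*1000
# blank top corners in top0
for u,v in [(440,160),(437,208),(597,226),(600,178)]: print(toS(t.atz(u/5+215,v/5+140,.042)).round(1))
E
python3 fit.py
```

```text
t [0.6243 0.1086 1.4753] 84.53 [[-0.6, -0.3], [1.1, 0.2], [-0.2, -0.0], [-0.0, -0.3], [-0.4, 0.1], [0.2, 0.2]]
s [0.6313 0.1062 1.4779] 84.68 [[-0.0, 0.7], [0.2, 0.3], [-1.6, 0.9], [-0.2, -2.0], [0.7, 1.0], [1.0, -1.6]]
ts [0.6271 0.1081 1.4766] 84.6 [[-0.4, -1.1], [1.3, -0.9], [-0.0, -1.1], [0.2, -1.3], [-0.2, -1.0], [0.4, -0.9], [-0.5, -0.5], [-0.3, -0.9], [-2.1, -0.4], [-0.6, -3.2], [0.1, -0.3], [0.4, -2.4]]
[-76.9 -10.8]
[-77.6  17.5]
[-170.7   20.5]
[-170.3   -7.8]
```

```bash
cat >> h.py <<'E'
TIP=np.array([0,-.175,-.003])
def goto(tx,ty,tz,pitch=20,yaw=None):
    p=np.load('shear.npy'); c,n=np.cos(p[2]),np.sin(p[2])
    R=toolR(np.degrees(p[2]) if yaw is None else yaw,pitch)
    tip=np.array([p[0]+(c*tx-n*ty)/1000,p[1]+(n*tx+c*ty)/1000,tz/1000])
    tcp=tip-R.apply(TIP); print('tcp',tcp.round(4)); delta(tcp,R)
def tip():
    s,q,R=cur(); p=np.load('shear.npy'); c,n=np.cos(p[2]),np.sin(p[2]); w=q+R.apply(TIP); d=(w-[p[0],p[1],0])*1000
    print('tip shear',[round(c*d[0]+n*d[1],1),round(-n*d[0]+c*d[1],1),round(d[2],1)],'F',s['wrist_force'].round(1),'t',s['time'],'w',s['width'])
E
python3 - <<'E'
from h import *
goto(-205,0,150)
E
```

```text
tcp [ 0.5923 -0.2607  0.207 ]
d [0.1092 0.4573 0.0147] a [-19.98  -2.47  12.29] t 5.2
```

Emit:
apply_moves --deltas '[{"dx": 0.109, "dy": 0.457, "dz": -0.02, "ax": 0, "ay": 0, "az": 12.5, "gripper": 1}, {"dx": 0.109, "dy": 0.457, "dz": -0.02, "ax": 0, "ay": 0, "az": 12.5, "gripper": 1}, {"dx": 0.109, "dy": 0.457, "dz": -0.02, "ax": 0, "ay": 0, "az": 12.5, "gripper": 1}, {"dx": 0.109, "dy": 0.457, "dz": -0.02, "ax": 0, "ay": 0, "az": 12.5, "gripper": 1}, {"dx": 0.109, "dy": 0.457, "dz": -0.02, "ax": 0, "ay": 0, "az": 12.5, "gripper": 1}, {"dx": 0.109, "dy": 0.457, "dz": -0.02, "ax": 0, "ay": 0, "az": 12.5, "gripper": 1}, {"dx": 0.109, "dy": 0.457, "dz": -0.02, "ax": 0, "ay": 0, "az": 12.5, "gripper": 1}, {"dx": 0.109, "dy": 0.457, "dz": 0.015, "ax": -20, "ay": -2.5, "az": 12.3, "gripper": 1}, {"dx": 0.109, "dy": 0.457, "dz": 0.015, "ax": -20, "ay": -2.5, "az": 12.3, "gripper": 1}, {"dx": 0.109, "dy": 0.457, "dz": 0.015, "ax": -20, "ay": -2.5, "az": 12.3, "gripper": 1}, {"dx": 0.109, "dy": 0.457, "dz": 0.015, "ax": -20, "ay": -2.5, "az": 12.3, "gripper": 1}, {"dx": 0.109, "dy": 0.457, "dz": 0.015, "ax": -20, "ay": -2.5, "az": 12.3, "gripper": 1}, {"dx": 0.109, "dy": 0.457, "dz": 0.015, "ax": -20, "ay": -2.5, "az": 12.3, "gripper": 1}, {"dx": 0.109, "dy": 0.457, "dz": 0.015, "ax": -20, "ay": -2.5, "az": 12.3, "gripper": 1}, {"dx": 0.109, "dy": 0.457, "dz": 0.015, "ax": -20, "ay": -2.5, "az": 12.3, "gripper": 1}]'

```text
time: 6.7
tcp_pos: [0.592, -0.2601, 0.2075]
tcp_rot: [0.174, 0.984, -0.046, -0.008]
wrist_force: [0.3, -0.0, -1.0]
width: 0.0191
```

```bash
python3 - <<'E'
from h import *
grab('wrist','w6'); grab('top','t6'); grab('scene','s6'); tip(); goto(-205,0,150); print(cur()[0]['joint_positions'])
E
```

```text
tip shear [np.float64(-204.6), np.float64(0.2), np.float64(150.2)] F [-0.4 -0.8 -0.7] t 6.85 w 0.018774987883956488
tcp [ 0.5923 -0.2607  0.207 ]
d [0.0003 0.0003 0.0004] a [ 0.02 -0.01 -0.01] t 6.85
[-0.37352366  0.46631225 -0.09270417  0.91143003 -0.33532344  1.27460376]
```

View pics/w6.png

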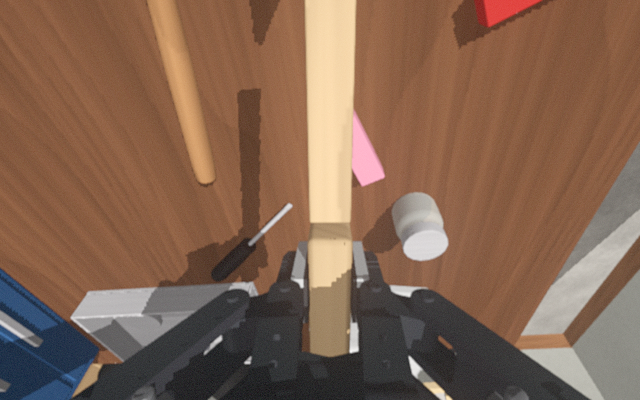

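View pics/s6.png

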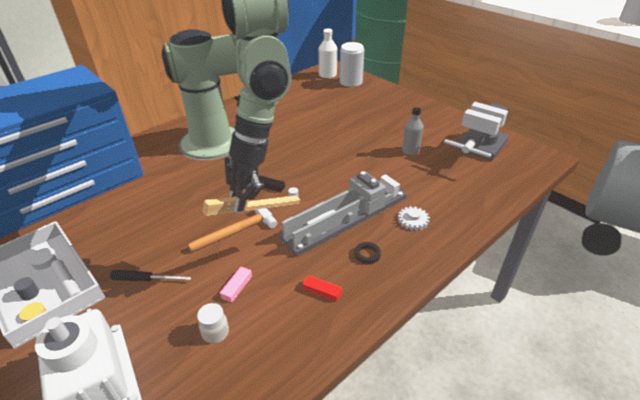

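```bash
python3 - <<'E'
from h import *
crop('t6',330,130,450,230,6,'c8');crop('s6',190,170,350,260,5,'c9')
R=None
s,q,Rr=cur()
for n in ['t6','s6']:
    c=Cam(n)
    print(n,c.proj(q+Rr.apply(np.array([[-.01,-.175,-.009],[.01,-.175,-.009],[.01,-.175,.003],[-.01,-.025,-.027],[.01,-.025,-.027]]))).round(1).tolist())
E
```

```text
t6 [[348.1, 175.2], [348.6, 167.8], [349.9, 168.8], [403.0, 174.4], [403.4, 166.6]]
s6 [[296.3, 195.0], [300.9, 199.0], [299.7, 203.2], [245.7, 194.7], [250.2, 199.1]]
```

View pics/c8.png

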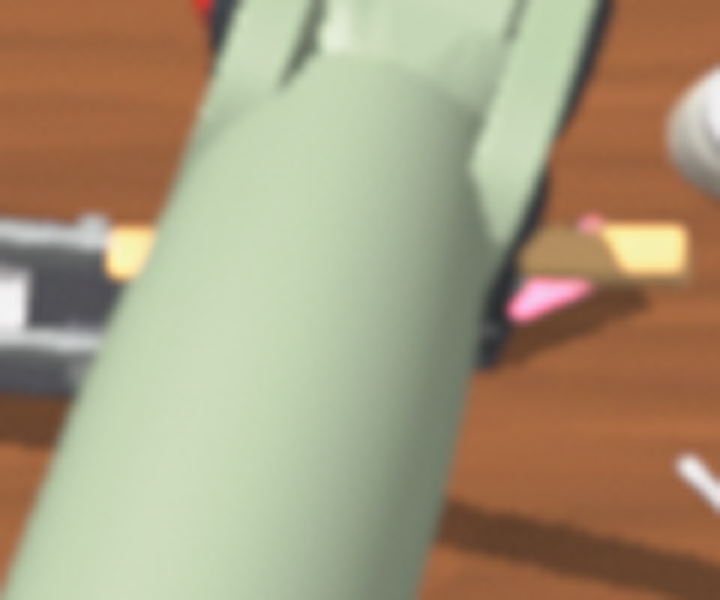

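View pics/c9.png

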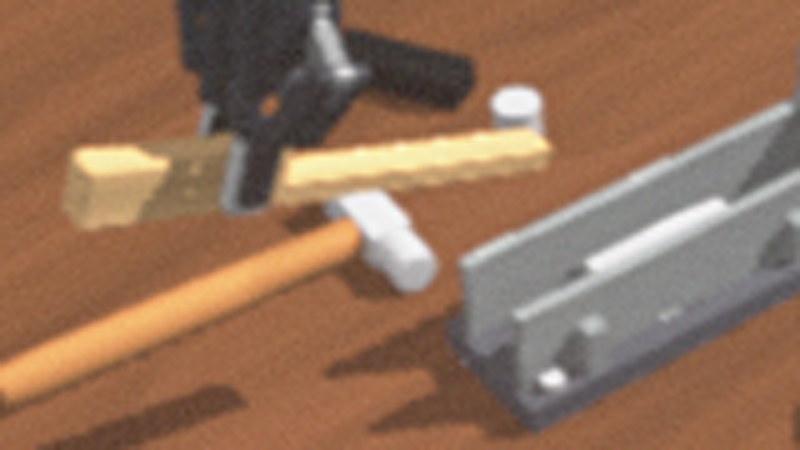

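```bash
python3 - <<'E'
from h import *
goto(-205,0,85);goto(-205,0,32)
E
```

```text
tcp [ 0.5923 -0.2607  0.142 ]
d [ 0.0003 -0.0219  0.0614] a [ 0.02 -0.01 -0.01] t 6.85
tcp [ 0.5923 -0.2607  0.089 ]
d [ 0.0002 -0.0401  0.1112] a [ 0.02 -0.01 -0.01] t 6.85
```

Emit:
apply_moves --deltas '[{"dx": 0, "dy": -0.011, "dz": 0.03, "ax": 0, "ay": 0, "az": 0, "gripper": 1}, {"dx": 0, "dy": -0.022, "dz": 0.061, "ax": 0, "ay": 0, "az": 0, "gripper": 1}, {"dx": 0, "dy": -0.022, "dz": 0.061, "ax": 0, "ay": 0, "az": 0, "gripper": 1}, {"dx": 0, "dy": -0.022, "dz": 0.061, "ax": 0, "ay": 0, "az": 0, "gripper": 1}, {"dx": 0, "dy": -0.022, "dz": 0.061, "ax": 0, "ay": 0, "az": 0, "gripper": 1}]'

```text
time: 7.35
tcp_pos: [0.5933, -0.2611, 0.1445]
tcp_rot: [0.174, 0.984, -0.047, -0.007]
wrist_force: [0.5, 0.0, -0.8]
width: 0.0189
```

```bash
python3 - <<'E'
from h import *
grab('top','t7'); grab('scene','s7'); tip(); goto(-205,0,32)
crop('t7',290,140,420,220,6,'c10');crop('s7',220,180,350,260,6,'c11')
E
```

```text
tip shear [np.float64(-205.3), np.float64(-1.3), np.float64(87.3)] F [-0.2  0.4  0.2] t 7.45 w 0.018774622404841602
tcp [ 0.5923 -0.2607  0.089 ]
d [-0.0013 -0.0193  0.0521] a [ 0.09 -0.19 -0.07] t 7.45
```

View pics/c10.png

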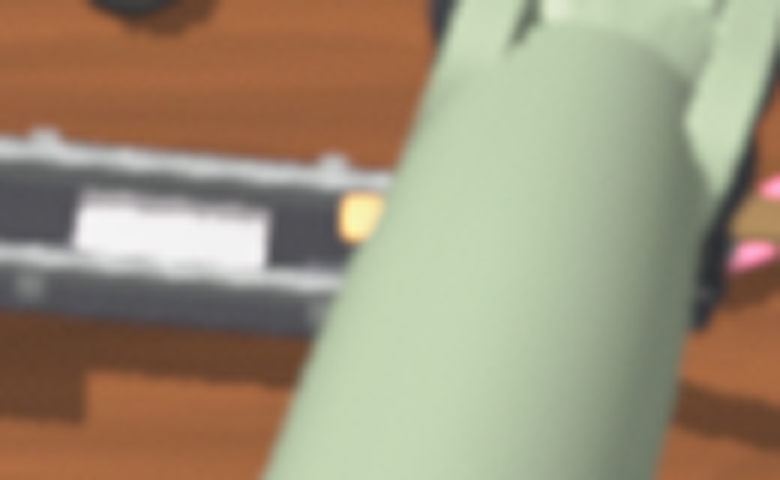

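View pics/c11.png

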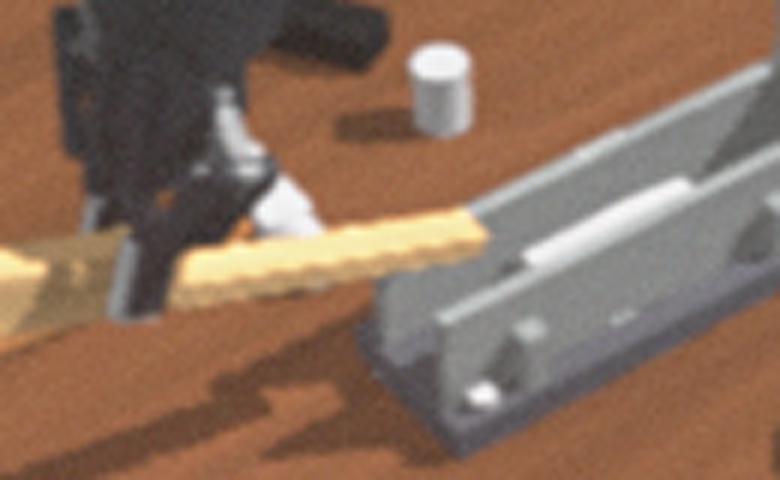

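Emit:
apply_moves --deltas '[{"dx": -0.001, "dy": -0.01, "dz": 0.025, "ax": 0, "ay": 0, "az": 0, "gripper": 1}, {"dx": -0.001, "dy": -0.016, "dz": 0.042, "ax": 0, "ay": 0, "az": 0, "gripper": 1}, {"dx": -0.001, "dy": -0.019, "dz": 0.052, "ax": 0, "ay": 0, "az": 0, "gripper": 1}, {"dx": -0.001, "dy": -0.019, "dz": 0.052, "ax": 0, "ay": 0, "az": 0, "gripper": 1}, {"dx": -0.001, "dy": -0.019, "dz": 0.052, "ax": 0, "ay": 0, "az": 0, "gripper": 1}, {"dx": -0.001, "dy": -0.019, "dz": 0.052, "ax": 0, "ay": 0, "az": 0, "gripper": 1}]'

```text
time: 8.05
tcp_pos: [0.5935, -0.2614, 0.0906]
tcp_rot: [0.175, 0.983, -0.047, -0.005]
wrist_force: [-0.5, 0.0, -0.9]
width: 0.0189
```

```bash
python3 - <<'E'
from h import *
grab('top','t8'); grab('scene','s8'); tip(); goto(-205,0,32);goto(-160,0,32);goto(20,0,32);
crop('t8',290,140,420,220,6,'c12');crop('s8',220,180,350,260,6,'c13')
E
```

```text
tip shear [np.float64(-205.6), np.float64(-1.4), np.float64(33.0)] F [-0.8 -0.2 -0.6] t 8.15 w 0.018756335421950127
tcp [ 0.5923 -0.2607  0.089 ]
d [-0.0011 -0.0009  0.0011] a [ 0.13 -0.29 -0.11] t 8.15
tcp [ 0.5965 -0.2159  0.089 ]
d [-0.0011 -0.0432 -0.0144] a [ 0.13 -0.29 -0.11] t 8.15
tcp [ 0.6134 -0.0367  0.089 ]
d [-0.0011 -0.2122 -0.0763] a [ 0.13 -0.29 -0.11] t 8.15
```

View pics/c12.png

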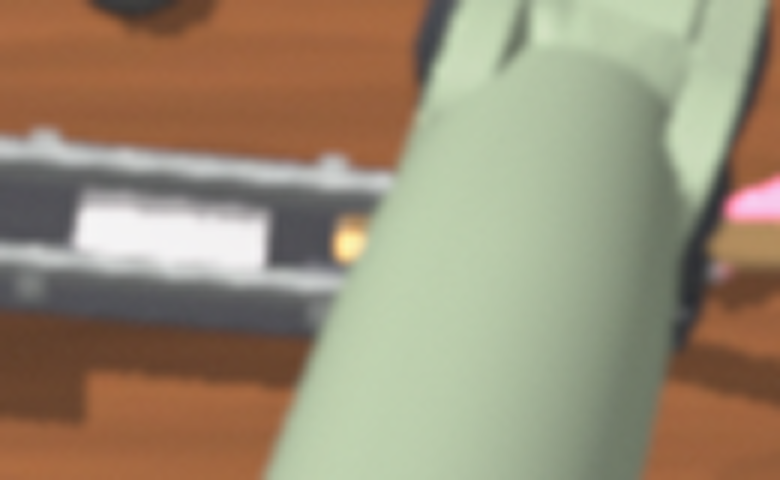

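View pics/c13.png

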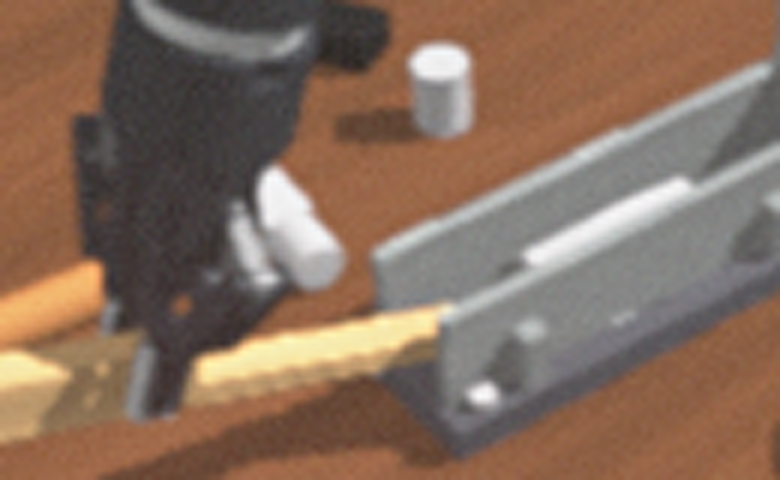

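Emit:
apply_moves --deltas '[{"dx": -0.003, "dy": -0.006, "dz": 0, "ax": 0, "ay": 0, "az": 0, "gripper": 1}, {"dx": -0.003, "dy": -0.011, "dz": -0.002, "ax": 0, "ay": 0, "az": 0, "gripper": 1}, {"dx": -0.003, "dy": -0.016, "dz": -0.004, "ax": 0, "ay": 0, "az": 0, "gripper": 1}, {"dx": -0.003, "dy": -0.021, "dz": -0.006, "ax": 0, "ay": 0, "az": 0, "gripper": 1}, {"dx": -0.003, "dy": -0.026, "dz": -0.008, "ax": 0, "ay": 0, "az": 0, "gripper": 1}, {"dx": -0.003, "dy": -0.031, "dz": -0.01, "ax": 0, "ay": 0, "az": 0, "gripper": 1}, {"dx": -0.003, "dy": -0.036, "dz": -0.012, "ax": 0, "ay": 0, "az": 0, "gripper": 1}, {"dx": -0.003, "dy": -0.041, "dz": -0.0137, "ax": 0, "ay": 0, "az": 0, "gripper": 1}, {"dx": -0.003, "dy": -0.046, "dz": -0.0155, "ax": 0, "ay": 0, "az": 0, "gripper": 1}, {"dx": -0.003, "dy": -0.051, "dz": -0.0173, "ax": 0, "ay": 0, "az": 0, "gripper": 1}, {"dx": -0.003, "dy": -0.056, "dz": -0.019, "ax": 0, "ay": 0, "az": 0, "gripper": 1}, {"dx": -0.003, "dy": -0.056, "dz": -0.019, "ax": 0, "ay": 0, "az": 0, "gripper": 1}]'

```text
time: 9.35
tcp_pos: [0.5961, -0.2012, 0.0889]
tcp_rot: [0.174, 0.984, -0.046, -0.005]
wrist_force: [-0.4, -0.6, -0.2]
width: 0.0187
```

```bash
python3 - <<'E'
from h import *
grab('top','t9'); grab('scene','s9'); tip(); goto(20,2,32);
crop('t9',230,140,360,220,6,'c14');crop('s9',220,170,350,260,6,'c15')
E
```

```text
tip shear [np.float64(-145.5), np.float64(1.9), np.float64(31.5)] F [-0.1 -0.9 -1.1] t 9.45 w 0.019297049545228304
tcp [ 0.6115 -0.0366  0.089 ]
d [ 1.000e-04 -1.553e-01 -5.710e-02] a [ 0.03 -0.28 -0.06] t 9.45
```

View pics/c14.png

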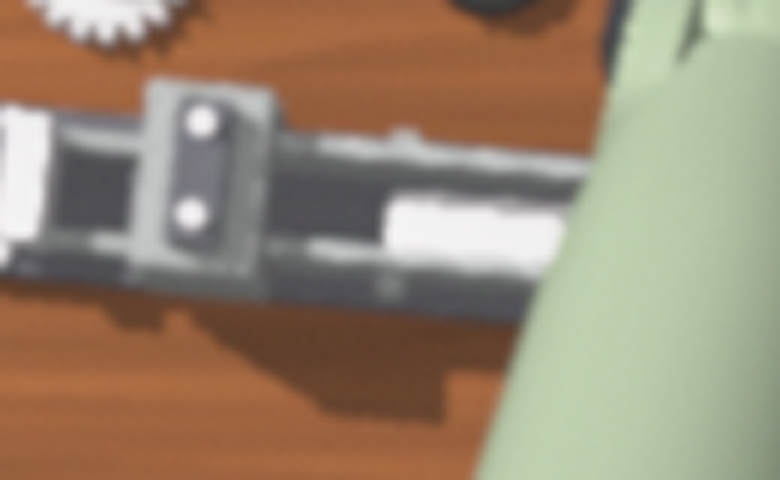

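View pics/c15.png

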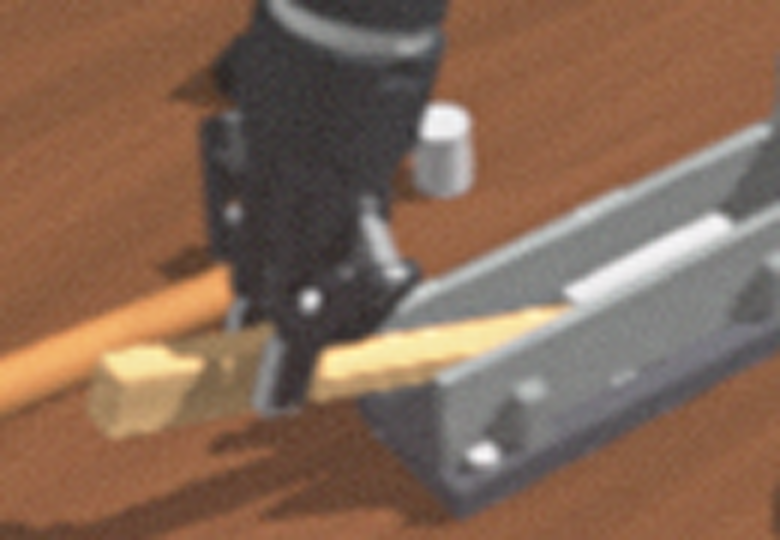

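Emit:
apply_moves --deltas '[{"dx": 0, "dy": -0.005, "dz": -0.002, "ax": 0, "ay": -0.3, "az": 0, "gripper": 1}, {"dx": 0, "dy": -0.01, "dz": -0.004, "ax": 0, "ay": -0.3, "az": 0, "gripper": 1}, {"dx": 0, "dy": -0.015, "dz": -0.006, "ax": 0, "ay": -0.3, "az": 0, "gripper": 1}, {"dx": 0, "dy": -0.02, "dz": -0.0075, "ax": 0, "ay": -0.3, "az": 0, "gripper": 1}, {"dx": 0, "dy": -0.025, "dz": -0.0095, "ax": 0, "ay": -0.3, "az": 0, "gripper": 1}, {"dx": 0, "dy": -0.03, "dz": -0.0115, "ax": 0, "ay": -0.3, "az": 0, "gripper": 1}, {"dx": 0, "dy": -0.035, "dz": -0.0135, "ax": 0, "ay": -0.3, "az": 0, "gripper": 1}, {"dx": 0, "dy": -0.04, "dz": -0.015, "ax": 0, "ay": -0.3, "az": 0, "gripper": 1}, {"dx": 0, "dy": -0.045, "dz": -0.017, "ax": 0, "ay": -0.3, "az": 0, "gripper": 1}, {"dx": 0, "dy": -0.05, "dz": -0.019, "ax": 0, "ay": -0.3, "az": 0, "gripper": 1}, {"dx": 0, "dy": -0.055, "dz": -0.0205, "ax": 0, "ay": -0.3, "az": 0, "gripper": 1}, {"dx": 0, "dy": -0.06, "dz": -0.0225, "ax": 0, "ay": -0.3, "az": 0, "gripper": 1}, {"dx": 0, "dy": -0.065, "dz": -0.0245, "ax": 0, "ay": -0.3, "az": 0, "gripper": 1}, {"dx": 0, "dy": -0.07, "dz": -0.026, "ax": 0, "ay": -0.3, "az": 0, "gripper": 1}, {"dx": 0, "dy": -0.075, "dz": -0.028, "ax": 0, "ay": -0.3, "az": 0, "gripper": 1}, {"dx": 0, "dy": -0.075, "dz": -0.028, "ax": 0, "ay": -0.3, "az": 0, "gripper": 1}]'

```text
time: 11.05
tcp_pos: [0.6035, -0.1204, 0.0891]
tcp_rot: [0.173, 0.984, -0.046, -0.008]
wrist_force: [-1.0, 0.2, -0.9]
width: 0.0188
```

```bash
python3 - <<'E'
from h import *
grab('top','t10'); grab('scene','s10'); grab('wrist','w10'); tip(); goto(20,2,32);
crop('t10',230,140,360,220,6,'c16');crop('s10',270,150,400,240,6,'c17')
E
```

```text
tip shear [np.float64(-64.8), np.float64(1.9), np.float64(32.2)] F [ 0.  -0.6 -1.6] t 11.2 w 0.018744887243874086
tcp [ 0.6115 -0.0366  0.089 ]
d [-0.     -0.0798 -0.0289] a [-0.04  0.01 -0.04] t 11.2
```

View pics/c16.png

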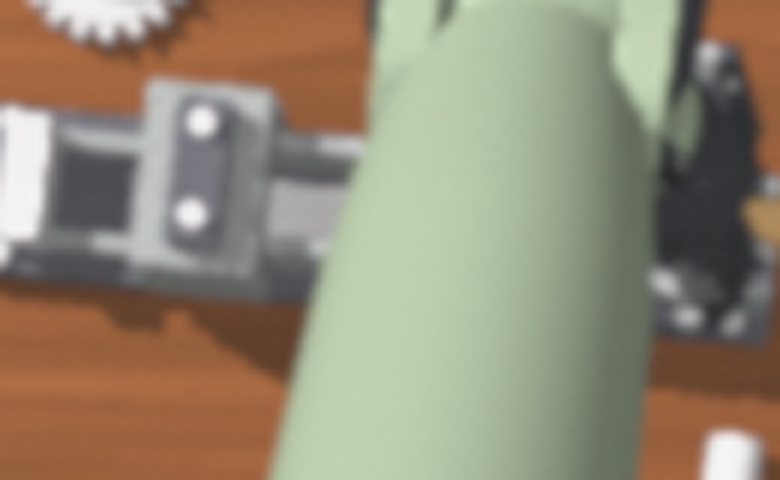

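View pics/c17.png

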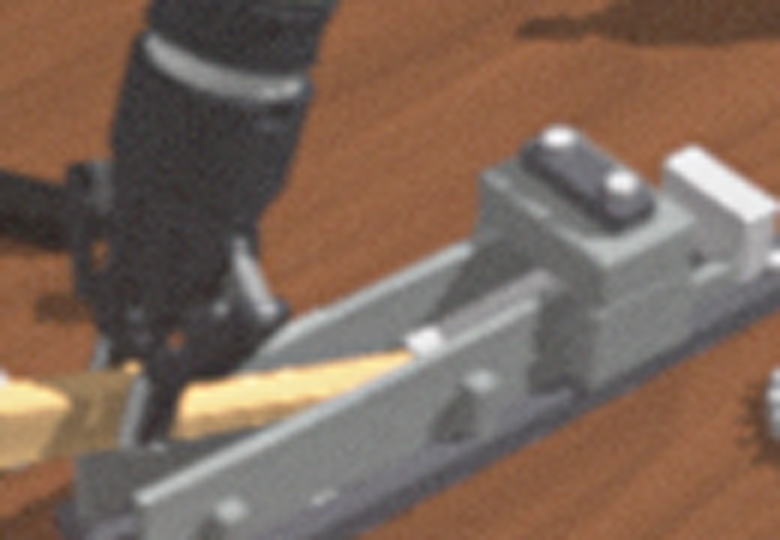

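View pics/w10.png

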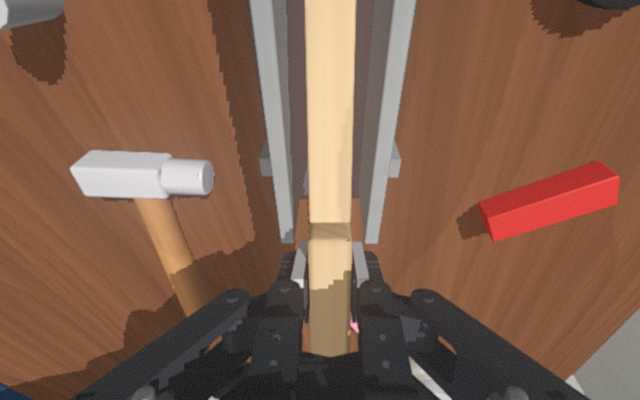

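Emit:
apply_moves --deltas '[{"dx": 0, "dy": -0.005, "dz": -0.002, "ax": 0, "ay": 0, "az": 0, "gripper": 1}, {"dx": 0, "dy": -0.01, "dz": -0.004, "ax": 0, "ay": 0, "az": 0, "gripper": 1}, {"dx": 0, "dy": -0.015, "dz": -0.0055, "ax": 0, "ay": 0, "az": 0, "gripper": 1}, {"dx": 0, "dy": -0.02, "dz": -0.0075, "ax": 0, "ay": 0, "az": 0, "gripper": 1}, {"dx": 0, "dy": -0.025, "dz": -0.0095, "ax": 0, "ay": 0, "az": 0, "gripper": 1}, {"dx": 0, "dy": -0.03, "dz": -0.011, "ax": 0, "ay": 0, "az": 0, "gripper": 1}, {"dx": 0, "dy": -0.035, "dz": -0.013, "ax": 0, "ay": 0, "az": 0, "gripper": 1}, {"dx": 0, "dy": -0.04, "dz": -0.015, "ax": 0, "ay": 0, "az": 0, "gripper": 1}, {"dx": 0, "dy": -0.045, "dz": -0.0165, "ax": 0, "ay": 0, "az": 0, "gripper": 1}, {"dx": 0, "dy": -0.05, "dz": -0.0185, "ax": 0, "ay": 0, "az": 0, "gripper": 1}, {"dx": 0, "dy": -0.055, "dz": -0.02, "ax": 0, "ay": 0, "az": 0, "gripper": 1}, {"dx": 0, "dy": -0.06, "dz": -0.022, "ax": 0, "ay": 0, "az": 0, "gripper": 1}, {"dx": 0, "dy": -0.065, "dz": -0.024, "ax": 0, "ay": 0, "az": 0, "gripper": 1}, {"dx": 0, "dy": -0.065, "dz": -0.024, "ax": 0, "ay": 0, "az": 0, "gripper": 1}]'

```text
time: 12.6
tcp_pos: [0.6101, -0.0508, 0.0893]
tcp_rot: [0.172, 0.984, -0.046, -0.008]
wrist_force: [0.2, -0.2, -0.3]
width: 0.0188
```

```bash
python3 - <<'E'
from h import *
grab('top','t11'); grab('scene','s11'); tip(); goto(20,2,32);
crop('t11',220,140,350,220,6,'c18');crop('s11',290,140,420,230,6,'c19')
E
```

```text
tip shear [np.float64(5.4), np.float64(2.0), np.float64(32.6)] F [ 1.  -0.3 -1.6] t 12.7 w 0.019054290176429605
tcp [ 0.6115 -0.0366  0.089 ]
d [ 0.     -0.0139 -0.0048] a [-0.13  0.   -0.  ] t 12.7
```

View pics/c18.png

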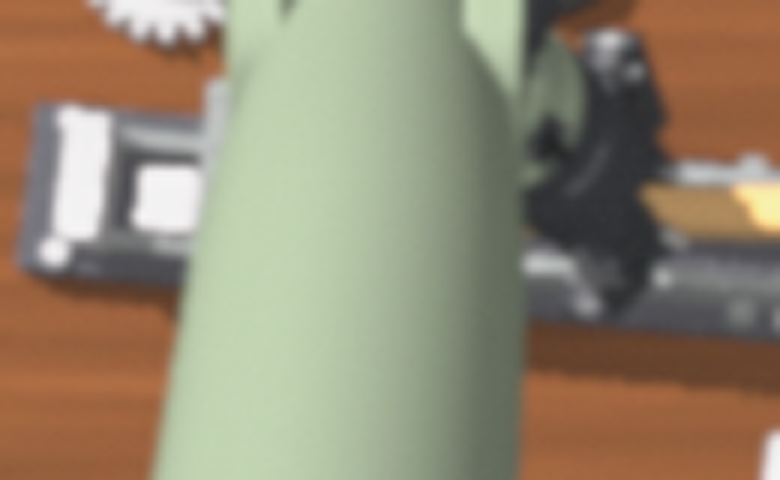

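View pics/c19.png

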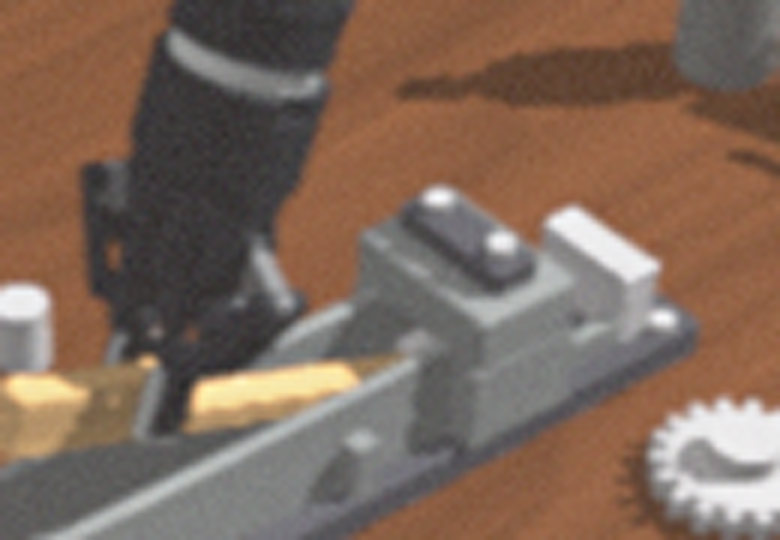

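Emit:
apply_moves --deltas '[{"dx": 0, "dy": -0.003, "dz": -0.001, "ax": 0, "ay": 0, "az": 0, "gripper": 1}, {"dx": 0, "dy": -0.005, "dz": -0.0015, "ax": 0, "ay": 0, "az": 0, "gripper": 1}, {"dx": 0, "dy": -0.007, "dz": -0.0025, "ax": 0, "ay": 0, "az": 0, "gripper": 1}, {"dx": 0, "dy": -0.009, "dz": -0.003, "ax": 0, "ay": 0, "az": 0, "gripper": 1}, {"dx": 0, "dy": -0.01, "dz": -0.0035, "ax": 0, "ay": 0, "az": 0, "gripper": 1}, {"dx": 0, "dy": -0.01, "dz": -0.0035, "ax": 0, "ay": 0, "az": 0, "gripper": 1}]'

```text
time: 13.3
tcp_pos: [0.6111, -0.0405, 0.0892]
tcp_rot: [0.172, 0.984, -0.046, -0.008]
wrist_force: [0.6, -3.2, 0.0]
width: 0.0189
```

Emit:
apply_moves --deltas '[{"dx": 0, "dy": -0.001, "dz": -0.0005, "ax": 0, "ay": 0, "az": 0, "gripper": 1}, {"dx": 0, "dy": -0.002, "dz": -0.0005, "ax": 0, "ay": 0, "az": 0, "gripper": 1}, {"dx": 0, "dy": -0.002, "dz": -0.0005, "ax": 0, "ay": 0, "az": 0, "gripper": 1}]'

```text
time: 13.6
tcp_pos: [0.6114, -0.0383, 0.089]
tcp_rot: [0.172, 0.984, -0.046, -0.008]
wrist_force: [-0.7, -2.1, 1.0]
width: 0.0188
```

```bash
python3 - <<'E'
from h import *
grab('top','t12'); tip(); goto(20,2,32);
crop('t12',220,140,350,220,6,'c20')
E
```

```text
tip shear [np.float64(18.4), np.float64(2.0), np.float64(32.4)] F [-0.4 -3.1  0.6] t 13.65 w 0.01894327049912866
tcp [ 0.6115 -0.0366  0.089 ]
d [-0.0001 -0.0016 -0.0007] a [-0.15 -0.01  0.01] t 13.65
```

View pics/c20.png

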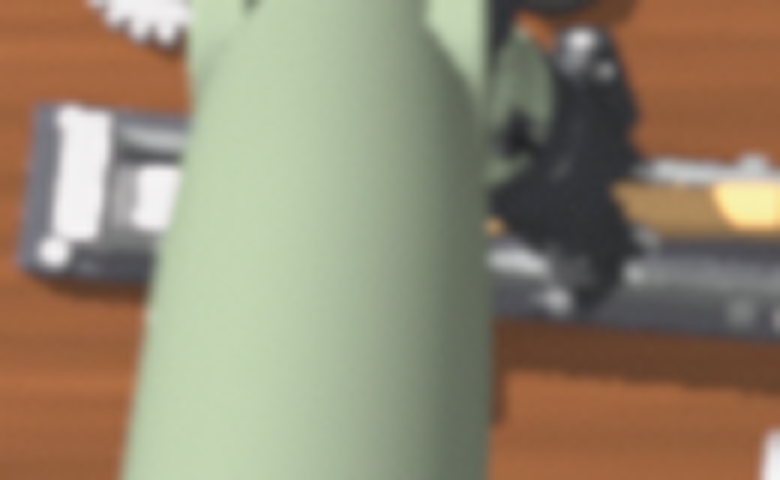

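Emit:
apply_moves --deltas '[{"dx": 0, "dy": -0.001, "dz": -0.0005, "ax": 0, "ay": 0, "az": 0, "gripper": 1}, {"dx": 0, "dy": -0.002, "dz": -0.0005, "ax": 0, "ay": 0, "az": 0, "gripper": 1}, {"dx": 0, "dy": -0.002, "dz": -0.0005, "ax": 0, "ay": 0, "az": 0, "gripper": 1}]'

```text
time: 13.95
tcp_pos: [0.6115, -0.0362, 0.0886]
tcp_rot: [0.172, 0.984, -0.046, -0.008]
wrist_force: [0.4, -3.1, -1.7]
width: 0.0188
```

Emit:
apply_moves --deltas '[{"dx": 0, "dy": -0.001, "dz": -0.0005, "ax": 0, "ay": 0, "az": 0, "gripper": 1}, {"dx": 0, "dy": -0.002, "dz": -0.001, "ax": 0, "ay": 0, "az": 0, "gripper": 1}, {"dx": 0, "dy": -0.002, "dz": -0.001, "ax": 0, "ay": 0, "az": 0, "gripper": 1}]'

```text
time: 14.25
tcp_pos: [0.6116, -0.0357, 0.0894]
tcp_rot: [0.174, 0.984, -0.047, -0.008]
wrist_force: [-1.1, -8.2, 1.5]
width: 0.0188
```

Emit:
apply_moves --deltas '[{"dx": 0, "dy": -0.002, "dz": -0.0007, "ax": 0, "ay": 0, "az": 0, "gripper": 1}, {"dx": 0, "dy": -0.003, "dz": -0.001, "ax": 0, "ay": 0, "az": 0, "gripper": 1}, {"dx": 0, "dy": -0.003, "dz": -0.001, "ax": 0, "ay": 0, "az": 0, "gripper": 1}]'

```text
time: 14.55
tcp_pos: [0.6115, -0.0353, 0.0902]
tcp_rot: [0.177, 0.983, -0.047, -0.008]
wrist_force: [-1.1, -10.5, 3.1]
width: 0.0186
```

```bash
python3 - <<'E'
from h import *
grab('top','t13'); tip()
crop('t13',220,140,350,220,6,'c21')
E
```

```text
tip shear [np.float64(20.8), np.float64(1.8), np.float64(31.8)] F [ -1.4 -10.4   3. ] t 14.6 w 0.01906891959947999
```

View pics/c21.png

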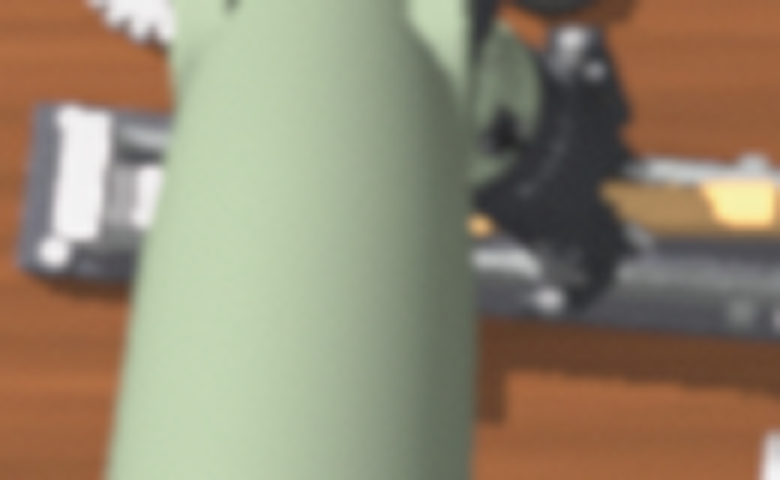

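Emit:
apply_moves --deltas '[{"dx": 0, "dy": 0.003, "dz": 0.001, "ax": 0, "ay": 0, "az": 0, "gripper": 1}, {"dx": 0, "dy": 0.006, "dz": 0.002, "ax": 0, "ay": 0, "az": 0, "gripper": 1}, {"dx": 0, "dy": 0.015, "dz": 0.0055, "ax": 0, "ay": 0, "az": 0, "gripper": 1}, {"dx": 0, "dy": 0.025, "dz": 0.009, "ax": 0, "ay": 0, "az": 0, "gripper": 1}, {"dx": 0, "dy": 0.04, "dz": 0.0145, "ax": 0, "ay": 0, "az": 0, "gripper": 1}, {"dx": 0, "dy": 0.055, "dz": 0.02, "ax": 0, "ay": 0, "az": 0, "gripper": 1}, {"dx": 0, "dy": 0.07, "dz": 0.0255, "ax": 0, "ay": 0, "az": 0, "gripper": 1}, {"dx": 0, "dy": 0.085, "dz": 0.031, "ax": 0, "ay": 0, "az": 0, "gripper": 1}, {"dx": 0, "dy": 0.1, "dz": 0.0365, "ax": 0, "ay": 0, "az": 0, "gripper": 1}, {"dx": 0, "dy": 0.1, "dz": 0.0365, "ax": 0, "ay": 0, "az": 0, "gripper": 1}]'

```text
time: 15.6
tcp_pos: [0.601, -0.1439, 0.0911]
tcp_rot: [0.178, 0.983, -0.049, -0.009]
wrist_force: [0.4, 0.6, -1.5]
width: 0.019
```

```bash
python3 - <<'E'
from h import *
tip(); s,q,R=cur(); print(q); delta(q+[0,0,.15],R)
E
```

```text
tip shear [np.float64(-88.4), np.float64(1.5), np.float64(32.7)] F [ 0.4  0.6 -1.5] t 15.6 w 0.018953932369075336
[ 0.60097152 -0.1439082   0.0911059 ]
d [ 1.000e-04  5.250e-02 -1.405e-01] a [0. 0. 0.] t 15.6
```

Emit:
apply_moves --deltas '[{"dx": 0, "dy": 0.008, "dz": -0.021, "ax": 0, "ay": 0, "az": 0, "gripper": 1}, {"dx": 0, "dy": 0.02, "dz": -0.053, "ax": 0, "ay": 0, "az": 0, "gripper": 1}, {"dx": 0, "dy": 0.035, "dz": -0.094, "ax": 0, "ay": 0, "az": 0, "gripper": 1}, {"dx": 0, "dy": 0.05, "dz": -0.134, "ax": 0, "ay": 0, "az": 0, "gripper": 1}, {"dx": 0, "dy": 0.052, "dz": -0.14, "ax": 0, "ay": 0, "az": 0, "gripper": 1}, {"dx": 0, "dy": 0.052, "dz": -0.14, "ax": 0, "ay": 0, "az": 0, "gripper": 1}, {"dx": 0, "dy": 0.052, "dz": -0.14, "ax": 0, "ay": 0, "az": 0, "gripper": 1}]'

```text
time: 16.3
tcp_pos: [0.6001, -0.1432, 0.239]
tcp_rot: [0.177, 0.983, -0.048, -0.009]
wrist_force: [-0.2, 0.2, -1.4]
width: 0.0189
```

```bash
python3 - <<'E'
from h import *
tip(); s,q,R=cur(); print(q,s['joint_positions']); delta([.43,.18,.2],toolR(97.1))
grab('scene','s14');grab('top','t14')
crop('s14',290,140,420,230,6,'c22');crop('t14',220,140,350,220,6,'c23')
E
```

```text
tip shear [np.float64(-87.7), np.float64(2.6), np.float64(180.7)] F [-0.2  0.2 -1.4] t 16.3 w 0.018863783148743127
[ 0.60014766 -0.14318575  0.23900593] [-0.18210784  0.44254578 -0.04759516  1.05109206 -0.35570652  1.48188118]
d [-0.2011 -0.2994 -0.0697] a [ 20.35   2.36 -12.61] t 16.3
```

View pics/c22.png

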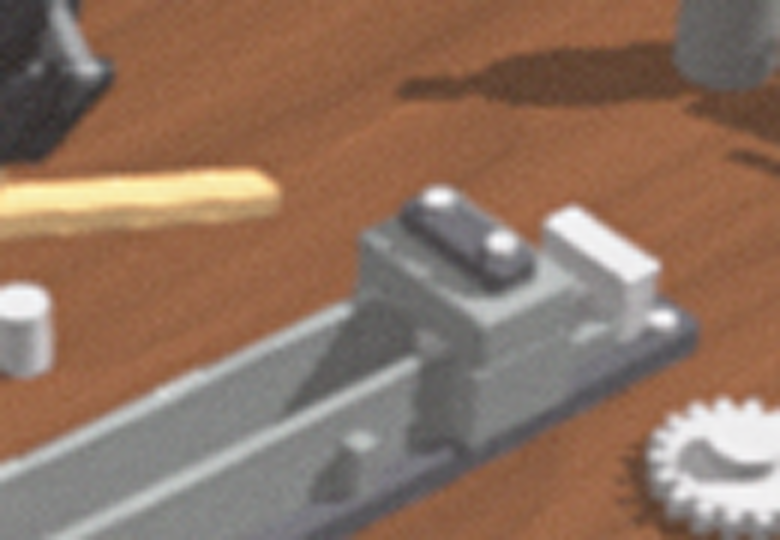

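View pics/c23.png

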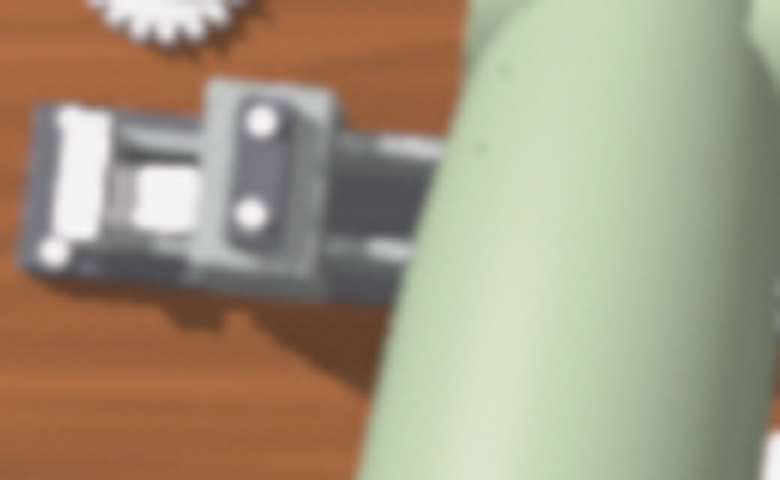

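Emit:
apply_moves --deltas '[{"dx": -0.201, "dy": -0.3, "dz": -0.07, "ax": 20.3, "ay": 2.4, "az": -12.6, "gripper": 1}, {"dx": -0.201, "dy": -0.3, "dz": -0.07, "ax": 20.3, "ay": 2.4, "az": -12.6, "gripper": 1}, {"dx": -0.201, "dy": -0.3, "dz": -0.07, "ax": 20.3, "ay": 2.4, "az": -12.6, "gripper": 1}, {"dx": -0.201, "dy": -0.3, "dz": -0.07, "ax": 20.3, "ay": 2.4, "az": -12.6, "gripper": 1}, {"dx": -0.201, "dy": -0.3, "dz": -0.07, "ax": 20.3, "ay": 2.4, "az": -12.6, "gripper": 1}, {"dx": -0.201, "dy": -0.3, "dz": -0.07, "ax": 20.3, "ay": 2.4, "az": -12.6, "gripper": 1}, {"dx": -0.201, "dy": -0.3, "dz": -0.07, "ax": 20.3, "ay": 2.4, "az": -12.6, "gripper": 1}, {"dx": -0.201, "dy": -0.3, "dz": -0.07, "ax": 20.3, "ay": 2.4, "az": -12.6, "gripper": 1}, {"dx": -0.201, "dy": -0.3, "dz": -0.07, "ax": 20.3, "ay": 2.4, "az": -12.6, "gripper": 1}, {"dx": -0.201, "dy": -0.3, "dz": -0.07, "ax": 20.3, "ay": 2.4, "az": -12.6, "gripper": 1}, {"dx": -0.201, "dy": -0.3, "dz": -0.07, "ax": 20.3, "ay": 2.4, "az": -12.6, "gripper": 1}, {"dx": -0.201, "dy": -0.3, "dz": -0.07, "ax": 20.3, "ay": 2.4, "az": -12.6, "gripper": 1}]'

```text
time: 17.6
tcp_pos: [0.4304, 0.1797, 0.1994]
tcp_rot: [0.001, 0.998, 0.061, -0.001]
wrist_force: [0.5, 0.1, -0.3]
width: 0.0187
```

```bash
python3 - <<'E'
from h import *
s,q,R=cur(); print(q); delta([.43,.18,.03],toolR(97.1)); delta([.43,.18,.004],toolR(97.1))
grab('scene','s15');crop('s15',270,90,400,200,6,'c24'); grab('wrist','w15'); grab('top','t15')
E
```

```text
[0.43036621 0.17973076 0.19940969]
d [-1.000e-04 -5.000e-04  1.694e-01] a [ 0.05  0.07 -0.12] t 17.6
d [-1.000e-04 -5.000e-04  1.954e-01] a [ 0.05  0.07 -0.12] t 17.6
```

View pics/c24.png

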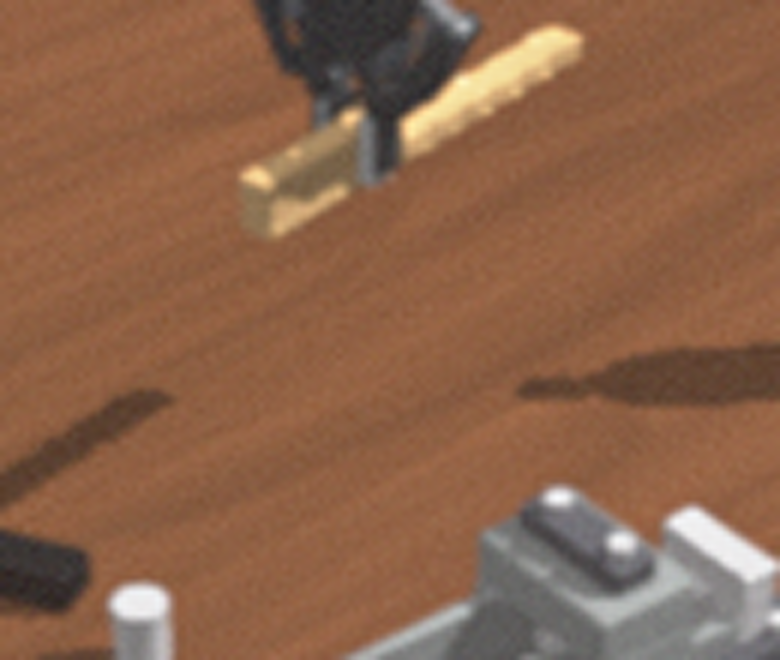

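View pics/w15.png

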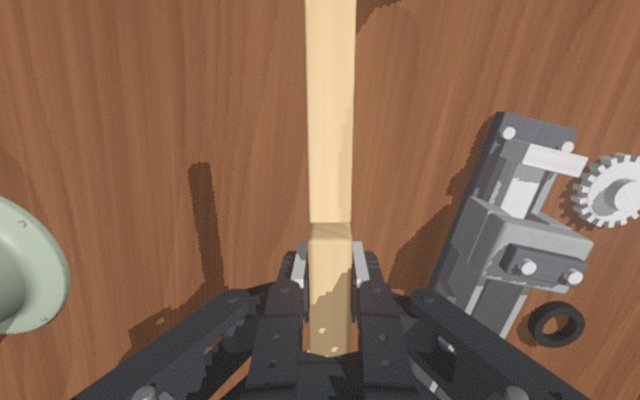

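Emit:
apply_moves --deltas '[{"dx": 0, "dy": 0, "dz": 0.045, "ax": 0, "ay": 0, "az": 0, "gripper": 1}, {"dx": 0, "dy": 0, "dz": 0.09, "ax": 0, "ay": 0, "az": 0, "gripper": 1}, {"dx": 0, "dy": 0, "dz": 0.13, "ax": 0, "ay": 0, "az": 0, "gripper": 1}, {"dx": 0, "dy": 0, "dz": 0.16, "ax": 0, "ay": 0, "az": 0, "gripper": 1}, {"dx": 0, "dy": 0, "dz": 0.18, "ax": 0, "ay": 0, "az": 0, "gripper": 1}, {"dx": 0, "dy": 0, "dz": 0.187, "ax": 0, "ay": 0, "az": 0, "gripper": 1}, {"dx": 0, "dy": 0, "dz": 0.19, "ax": 0, "ay": 0, "az": 0, "gripper": 1}, {"dx": 0, "dy": 0, "dz": 0.192, "ax": 0, "ay": 0, "az": 0, "gripper": 1}, {"dx": 0, "dy": 0, "dz": 0.192, "ax": 0, "ay": 0, "az": 0, "gripper": 1}]'

```text
time: 18.65
tcp_pos: [0.4309, 0.18, 0.0084]
tcp_rot: [0.0, 0.998, 0.061, 0.0]
wrist_force: [1.2, 0.7, -1.3]
width: 0.0187
```

Emit:
apply_moves --deltas '[{"dx": 0, "dy": 0, "dz": 0.002, "ax": 0, "ay": 0, "az": 0, "gripper": 1}, {"dx": 0, "dy": 0, "dz": 0.004, "ax": 0, "ay": 0, "az": 0, "gripper": 1}, {"dx": 0, "dy": 0, "dz": 0.005, "ax": 0, "ay": 0, "az": 0, "gripper": 1}, {"dx": 0, "dy": 0, "dz": 0.0055, "ax": 0, "ay": 0, "az": 0, "gripper": 1}, {"dx": 0, "dy": 0, "dz": 0.0055, "ax": 0, "ay": 0, "az": 0, "gripper": 1}]'

```text
time: 19.15
tcp_pos: [0.4309, 0.18, 0.0029]
tcp_rot: [0.0, 0.998, 0.061, 0.0]
wrist_force: [0.1, -0.2, -1.0]
width: 0.0189
```

Emit:
apply_moves --deltas '[{"dx": 0, "dy": 0, "dz": 0.0007, "ax": 0, "ay": 0, "az": 0, "gripper": 1}, {"dx": 0, "dy": 0, "dz": 0.0012, "ax": 0, "ay": 0, "az": 0, "gripper": 1}, {"dx": 0, "dy": 0, "dz": 0.0012, "ax": 0, "ay": 0, "az": 0, "gripper": 1}]'

```text
time: 19.45
tcp_pos: [0.431, 0.18, 0.0026]
tcp_rot: [0.0, 0.998, 0.061, 0.001]
wrist_force: [-3.7, -1.4, 11.0]
width: 0.0189
```

Emit:
apply_moves --deltas '[{"dx": 0, "dy": 0, "dz": 0, "ax": 0, "ay": 0, "az": 0, "gripper": 0.3}, {"dx": 0, "dy": 0, "dz": 0, "ax": 0, "ay": 0, "az": 0, "gripper": 0}, {"dx": 0, "dy": 0, "dz": 0, "ax": 0, "ay": 0, "az": 0, "gripper": -0.1}, {"dx": 0, "dy": 0, "dz": 0, "ax": 0, "ay": 0, "az": 0, "gripper": -0.1}, {"dx": 0, "dy": 0, "dz": 0, "ax": 0, "ay": 0, "az": 0, "gripper": -0.1}, {"dx": 0, "dy": 0, "dz": -0.02, "ax": 0, "ay": 0, "az": 0, "gripper": -0.1}, {"dx": 0, "dy": 0, "dz": -0.05, "ax": 0, "ay": 0, "az": 0, "gripper": -0.1}, {"dx": 0, "dy": 0, "dz": -0.1, "ax": 0, "ay": 0, "az": 0, "gripper": -0.1}, {"dx": 0, "dy": 0, "dz": -0.15, "ax": 0, "ay": 0, "az": 0, "gripper": -0.1}, {"dx": 0, "dy": 0, "dz": -0.2, "ax": 0, "ay": 0, "az": 0, "gripper": -0.1}, {"dx": 0, "dy": 0, "dz": -0.22, "ax": 0, "ay": 0, "az": 0, "gripper": -0.1}, {"dx": 0, "dy": 0, "dz": -0.22, "ax": 0, "ay": 0, "az": 0, "gripper": -0.1}, {"dx": 0, "dy": 0, "dz": -0.22, "ax": 0, "ay": 0, "az": 0, "gripper": -0.1}]'

```text
time: 20.75
tcp_pos: [0.4306, 0.18, 0.2223]
tcp_rot: [0.0, 0.998, 0.061, 0.001]
wrist_force: [0.5, -0.2, -0.4]
width: 0.0469
```

```bash
python3 - <<'E'
from h import *
grab('scene','s16');grab('top','t16');grab('wrist','w16')
crop('s16',300,120,430,220,6,'c25'); crop('w16',420,60,640,360,2,'c26')
a=cv2.imread('pics/top0.png').astype(int);b=cv2.imread('pics/t16.png').astype(int)
cv2.imwrite('pics/both.png',np.vstack([cv2.imread('pics/t16.png')[:300],cv2.convertScaleAbs(abs(a-b)[60:300].astype(np.uint8),alpha=2)]))
E
```

```text
(no output)
```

View pics/both.png

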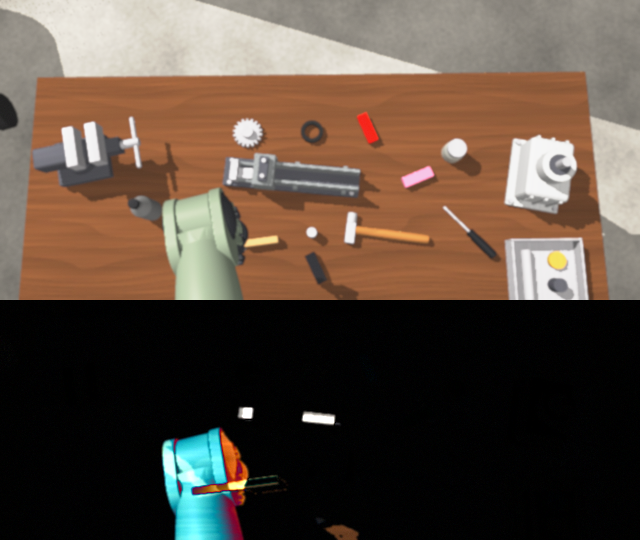

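View pics/c25.png

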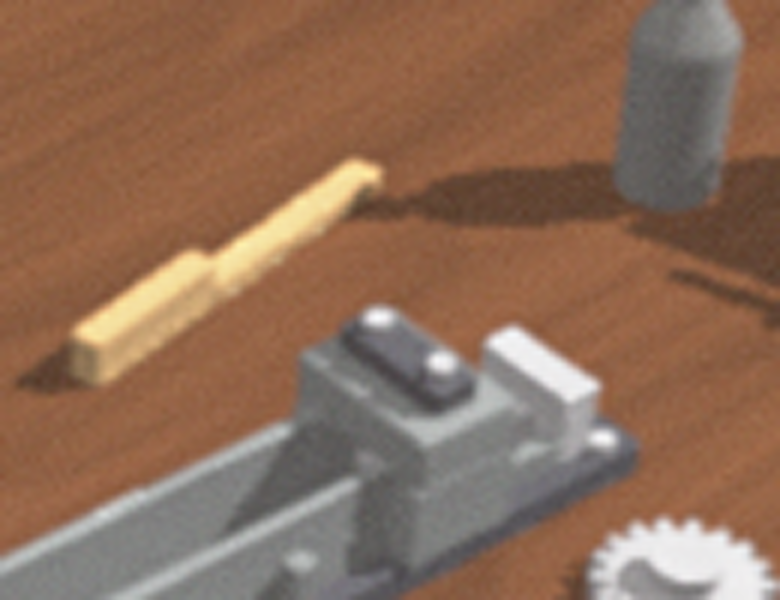

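View pics/c26.png

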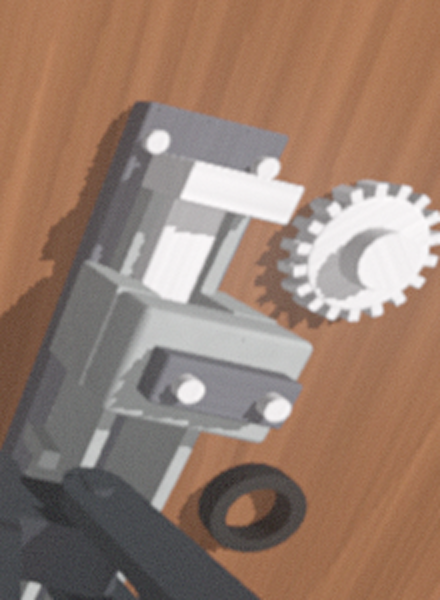

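Emit:
apply_moves --deltas '[{"dx": 0.05, "dy": 0.02, "dz": -0.02, "ax": 0, "ay": 0, "az": 0, "gripper": -0.1}, {"dx": 0.1, "dy": 0.03, "dz": -0.02, "ax": 0, "ay": 0, "az": 0, "gripper": -0.1}, {"dx": 0.15, "dy": 0.04, "dz": -0.02, "ax": 0, "ay": 0, "az": 0, "gripper": -0.1}, {"dx": 0.18, "dy": 0.04, "dz": -0.02, "ax": 0, "ay": 0, "az": 0, "gripper": -0.1}, {"dx": 0.18, "dy": 0.04, "dz": -0.02, "ax": 0, "ay": 0, "az": 0, "gripper": -0.1}, {"dx": 0.18, "dy": 0.04, "dz": -0.02, "ax": 0, "ay": 0, "az": 0, "gripper": -0.1}, {"dx": 0.18, "dy": 0.04, "dz": -0.02, "ax": 0, "ay": 0, "az": 0, "gripper": -0.1}]'

```text
time: 21.6
tcp_pos: [0.6115, 0.1621, 0.2393]
tcp_rot: [0.001, 0.998, 0.061, -0.003]
wrist_force: [-0.4, 0.8, -1.3]
width: 0.0468
```

```bash
python3 - <<'E'
from h import *
grab('wrist','w17'); grab('top','t17')
crop('w17',270,60,470,240,4,'c27');crop('t17',185,225,285,260,8,'c28')
E
```

```text
(no output)
```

View pics/w17.png

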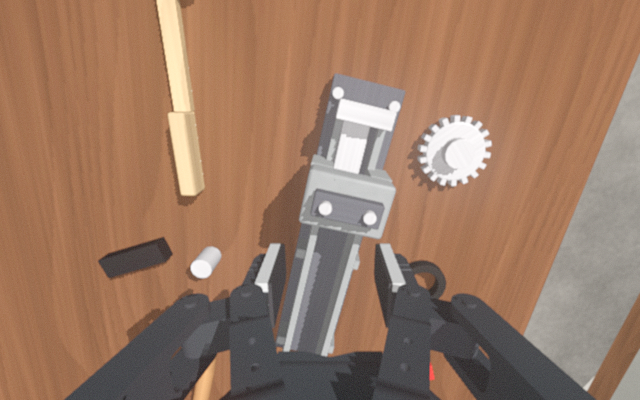

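View pics/c27.png

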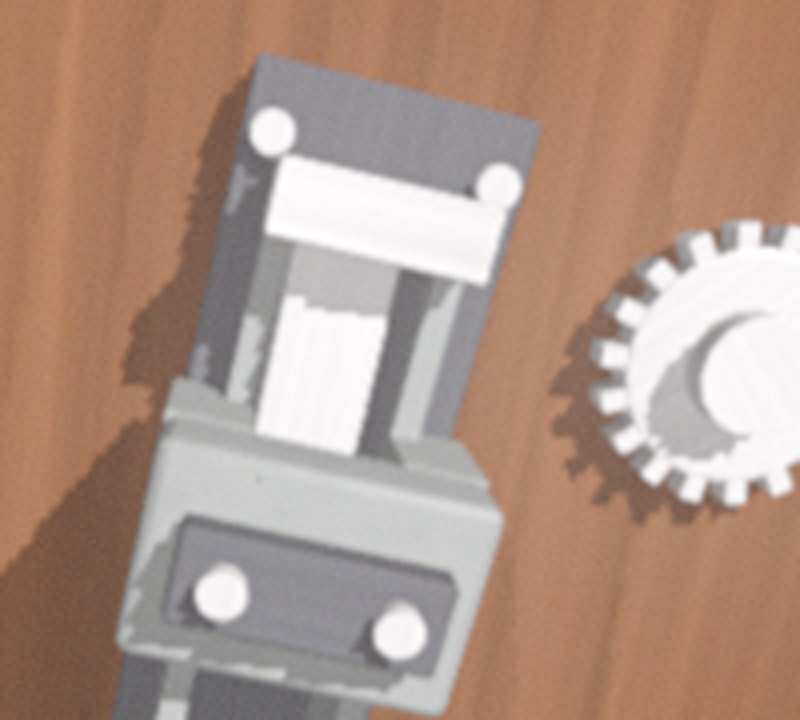

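View pics/c28.png

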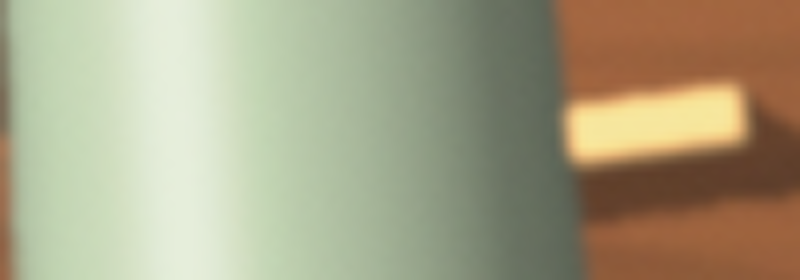

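The wrist crop shows the blank's front end (about (345,122) in the full picture) running up to the stop face with no gap. The stick lies flat on the bench between about (170,0) and (190,193), and the gripper is clear of everything.

```bash
python3 - <<'E'
from h import *
print(bot.sign_off(), bot.get_state()['time'])
E
```

```text
the job is handed in; nothing more can be done
the job is handed in; nothing more can be done
```

The steel blank is pushed through the mouth and rests against the end stop. The stick is back flat on the bench where it came from. I handed the job in at about 22 s.

**What I did:** I gripped the stick by its handle and tilted it 20° tip-down so the fingers stayed above the rails. The gripper never touched the blank.

**Last checks:**
- **Blank at the stop:** at the end the push force rose from 3 N to 10.5 N while the tip barely moved. The close wrist view shows no gap at the stop face.
- **Stick and bystanders:** comparing the top view before and after, among the things in view only the blank had moved. The stick's handle end came back to within about a pixel. The arm hid the blade end in that view, but the scene and wrist views show the stick lying flat.
- **Gripper:** open and clear of everything.

**What disagreed:**
- The top and scene cameras put the shear up to 7 mm apart sideways. I used the combined fit and checked by picture that the tip was centred in the channel.
- The tip ended about 2–3 mm past where the geometry said it should, which I put down to calibration error.
- Two early move calls were refused and nothing moved; they had left out some of the fields.

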